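# Unload the bench test kiln

## Task

The test kiln has cooled. Swing its lid back past the balance point so that it stays up by itself, then set every glaze test cup standing upright on the ware tray without dropping any, and after that push the loaded tray fully home into the ware rack (push at the middle of its front edge, or it jams). Put the spent cone pack in the scrap tub, and once the kiln is empty lower its lid shut without letting it fall; leave the jar, the brush and the cardboard box where they are.

Things in the scene. Friction and masses are not known exactly. Their poses are not given: they have to be found in the camera images.
- kiln: Fixed clamshell bench kiln, 210 (x) x 276 (y) mm, teal shell, cream brick; on the left or right of the bench. Origin: centre of its underside on the bench; x points from its front (handle) to its rear (hinge). Hearth 57 mm above the bench, clear floor x -77 to +53, y +-110 mm, inside a brick curb, top at 69 mm. The lid's hinge line is parallel to y at x = +105 mm, height 69 mm.
- lid (a joint): Kiln lid angle (rad): 0 shut (as at the start), 1.58 open against its stop, about upright. The lid (0.9 kg, 210 x 276 x 72 mm, hollow below, damped hinge) balances at about 1.17: released below that it falls shut, beyond it falls back to the stop and stays up.
- lid_handle (a point): Centre of the lid's handle: a round black bar, 12 mm diameter, 100 mm long, parallel to the kiln's y, its centre 42 mm in front of the lid's face, on posts 96 mm apart. Lid shut: 147 mm in front of the kiln's origin, 129 mm above the bench. It lies 252 mm in front of and 60 mm above the hinge line, turns with the lid, and can roll between gripping fingers.
- cup1: Glaze test cup, pale green: open stoneware cup, 46 mm diameter at the rim, 43 mm at the foot, 44 mm high, wall 4 mm, about 90 g. Origin: centre of its underside, z up through the mouth. Starts somewhere on the kiln hearth under the lid (standing 32 mm proud of the curb); may be absent (None).
- cup2: Glaze test cup like cup1, dark blue. May be absent.
- cup3: Glaze test cup like cup1, brown. May be absent.
- cup4: Glaze test cup like cup1, off-white. May be absent.
- cones: Spent cone pack: a pinkish clay block 34 (x) x 56 (y) x 38 (z) mm with three small slumped cones on top, 49 mm high in all, about 110 g. Origin: centre of its underside. Starts on the hearth among the cups.
- scrap: Fixed grey scrap tub between kiln and rack, outside 120 (x) x 100 (y) x 65 (z) mm, wall and floor 4 mm, open at the top. Origin: centre of its underside on the bench.
- rack: Fixed low rack of grey angle iron, opposite the kiln. x points away from the robot along two runners (ledges 24 mm above the bench, flanges 265 mm apart, x = -90 to +235 mm). From x = +88 to +238 mm it stands between four posts at y = +-144 mm, 165 mm high, with empty runners above along both sides, nothing across the front. Origin: on the bench, midway between the runners.
- rack_home (a point): Where the tray's origin lies when the tray is fully home against the rack's rear stop: x = +150 mm in the rack's frame, 24 mm above the bench.
- tray: Loose plywood ware tray, 160 (x) x 250 (y) mm, 0.5 kg, floor 8 mm thick, lips all round 5 mm wide with tops 26 mm above the underside. It lies on the rack's runners, drawn out about 150 mm towards the robot, x along the rack's x. Origin: centre of its underside, 24 mm above the bench.
- tray_front (a point): Middle of the outer face of the tray's front lip (robot side), 14 mm above the underside: the point to push. Rough wooden glides, 120 mm long at the middle of the tray's sides, run between the flanges with 1.5 mm play a side: pushed more than about 40 mm off its centre line the tray skews and jams; pushed in the middle, evenly loaded, it slides with about 3 to 8 N.
- jar: Glaze jar with white cap, 60 mm diameter, 85 mm high, standing beyond the scrap tub; to be left alone. Origin: centre of its underside.
- brush: Brush 140 mm long lying on the bench between the robot and the scrap tub; to be left alone. Origin: near its middle, on its underside.
- conebox: Small cardboard box 60 x 100 x 40 mm on the far side of the bench; to be left alone. Origin: centre of its underside.
Things that resemble listed ones, but are neither listed nor needed, are in the scene too. What is meant by the scrap is not yellow, and is the larger of those in its own colour.

How it is judged (in metres and radians):
On the way, in this order (a step that is already met when the one before it is completed fails the run):
1. the kiln lid stands open by itself, past its balance point, with nothing touching it (value of joint lid above 1.4 rad and contact force between each of the arm, the fingers and lid below 0.05 N), for 0.5 s.
2. every cup stands upright on the tray, let go (x of cup1 in the frame of tray between -0.08 and 0.08 m and y of cup1 in the frame of tray between -0.125 and 0.125 m and z of cup1 in the frame of tray between 0.003 and 0.016 m and angle between each of cup1, cup2, cup3, cup4's own z axis and vertical below 0.15 rad and contact force between the fingers and cup1 below 0.05 N and x of cup2 in the frame of tray between -0.08 and 0.08 m and y of cup2 in the frame of tray between -0.125 and 0.125 m and z of cup2 in the frame of tray between 0.003 and 0.016 m and contact force between the fingers and cup2 below 0.05 N and x of cup3 in the frame of tray between -0.08 and 0.08 m and y of cup3 in the frame of tray between -0.125 and 0.125 m and z of cup3 in the frame of tray between 0.003 and 0.016 m and contact force between the fingers and cup3 below 0.05 N and x of cup4 in the frame of tray between -0.08 and 0.08 m and y of cup4 in the frame of tray between -0.125 and 0.125 m and z of cup4 in the frame of tray between 0.003 and 0.016 m and contact force between the fingers and cup4 below 0.05 N), for 0.3 s.
3. the loaded tray is fully home in the rack (horizontal distance between tray and rack_home below 0.006 m and angle between the x axis of tray and the x axis of rack, either way round below 0.04 rad), for 0.2 s.
At the end, for the whole second after the job is handed in: Every cup that was in the kiln stands upright (within 0.15 rad) and at rest on the tray's floor inside its lips; the tray is fully home (within 6 mm of the home point, square within 0.04 rad); the cone pack lies at rest inside the scrap tub; the kiln lid is shut (under 0.05 rad) (all of step 2 and all of step 3 and linear speed of each of cup1, cup2, cup3, cup4, cones below 0.03 m/s and value of joint lid below 0.05 rad and x of cones in the frame of scrap between -0.06 and 0.06 m and y of cones in the frame of scrap between -0.05 and 0.05 m and z of cones in the frame of scrap below 0.06 m); the robot touches nothing.
It fails at once if the lid is let fall shut (closing faster than 1.6 rad/s) (velocity of joint lid below -1.6 rad/s).
It fails at once if a cup is dropped (moving faster than 1.2 m/s out of the fingers) ((linear speed of cup1 above 1.2 m/s and contact force between the fingers and cup1 below 0.01 N) or (linear speed of cup2 above 1.2 m/s and contact force between the fingers and cup2 below 0.01 N) or (linear speed of cup3 above 1.2 m/s and contact force between the fingers and cup3 below 0.01 N) or (linear speed of cup4 above 1.2 m/s and contact force between the fingers and cup4 below 0.01 N)).
It fails at once if the jar, the brush or the cardboard box is shifted by more than 30 mm (distance of any of jar, brush, conebox from where it was at the start of the episode above 0.03 m).
Of cup1, cup2, cup3, cup4 only 2 to 4 are there at a start; the rules pass over those that are not, and their reading is None.
At some moment in a run one of cup1, cup2, cup3, cup4, cones may be knocked a few centimetres aside while the robot is not near it.
It also fails if it takes over 210 s, if anything falls off the work surface, if the arm or the gripper's body presses on something with over 40 N, if the wrist force passes 120 N, or if a joint passes its speed limit or range.

## Robot

A 6-joint arm with a two-finger parallel gripper is mounted at the origin on the work surface. World frame = base frame: x ahead of the robot, y to its left, z up, the work surface at z = 0. Lengths are in mm, angles in degrees, forces in N, time in s.
With the tool pointing down it reaches from about 275 to 725 mm from the base axis. Payload 15.9 kg.
Tool frame: the origin (TCP) lies on the mounting face of the last link; the fingertips stand 173 mm ahead of it and the grasp point (between the pads) lies 155 mm ahead of it; z points along the fingers, y is the direction in which the jaws open and shut (so a half turn about z gives the same grasp; the last joint's range is limited). The gripper opens to 85 mm and grips with 20 to 120 N. Pads are 22 mm wide; open, the fingers measure 114 mm over their backs; the gripper's body (76 mm by 85 mm) begins 54 mm behind the grasp point. The pads swing forward as they close: fully open they stand 13 mm farther back than shut.
Start: joints at [73.797, 12.198, -1.971, 75.831, 0, 90], TCP at [139.517, 480.126, 404.706] pointing down, gripper open.
Joint ranges: [-170.91, 170.91], [-42.67, 98.43], [-65.05, 77.54], [-120.47, 116.71], [-90, 82.35], [-180, 180]. Speed limits (degrees/s): [108.29, 108.29, 136.94, 147.25, 180, 180].

## Interface

Orientations are given as a 3x3 rotation matrix whose columns are the frame's x, y, z axes.
In Python, from bench import * gives the robot as it stands.
- The arm moves only by the tool apply_moves, never from a script. Its argument "plan" is a list of rows, each an object of numbers: "tx", "ty", "tz": the shift along the world's x, y, z in m; "rx", "ry", "rz": the turn, a rotation vector about the world's x, y, z in rad; "hand": the finger opening in m, from 0 to 0.0854. In form: [{"tx": .., "ty": .., "tz": .., "rx": .., "ry": .., "rz": .., "hand": ..}, ...]. A call has 1 to 10 rows; each row is the pose to reach, as a shift and turn from the pose commanded when the call began; what a row does not reach only later rows make up. A row lasts 1/8 s, in which the tool goes at most 62.5 mm and 10.7 degrees, less where a joint would pass 70% of its speed; a pose out of reach is approached as far as the arm can. A call with a gripper value outside its range is refused whole. The fingers move at their own pace and stop on an object; "newtons" is the grip in N (left out, the last holds). Time passes only in rows, so rows that repeat a pose let the fingers close. It gives the time, the measured TCP pose, the force and the opening at its end, in the units of the state.
- get_obs(): the state, without advancing time (a new reading comes with each control period).
- grab_frame(name): name is "scene" or "top" or "wrist"; returns a dict with "color" (384x512x3 uint8, red, green, blue), "depth" (384x512 float32, mm along the optical axis (not along the pixel's ray), 0 where there is no reading), "fx", "fy", "cx", "cy" (pixels), "D" ([k1, k2, p1, p2, k3] as OpenCV has them; the pictures are not rectified), "R" (3x3) and "t" (3): a world point X has camera coordinates R X + t; the wrist camera has in their place "T_tool_cam" (4x4, takes a point from camera to tool coordinates, whose origin is the TCP and whose axes are the flange's). Camera axes: x right, y down, z forward; pixel columns grow to the right and rows downward; lengths in mm; the calibration is good to about 2 mm. A picture is of the moment at which its call begins: read the wrist's pose just before it.
- sign_off(): hands the job in, once; it reports no verdict.
The state is a dict: "time": time; "joints": joint angles; "joint_vel": joint speeds; "joint_efforts": joint torques, N m; "position": TCP position; "orientation": TCP orientation; "wrist_force": force on the tool from outside, world axes, zero at the start; "torque": the same for the moment, N m; "opening": finger opening in mm.
Only numpy, scipy, OpenCV 4.12 (cv2) and the standard library are available. Lean on these libraries where they do the work, as an engineer would, in place of code of your own. Each camera call takes 0.05 s, during which the arm holds its last target.

## Working session

There is one attempt and no reset: what is moved stays moved. The work goes in short steps, Python scripts to look and compute and a tool call to move; the robot and the scene stay as the last step left them, time stands still between calls to the robot, and variables do not carry over. Pictures are saved under pics/ and viewed, and the job is handed in when it is done.

Besides the shell and the picture viewer there is one more tool, called after "Call:" as a command line: name --argument value ..., lists and objects as JSON in quotes. apply_moves: Moves the arm, as the interface text tells. Its arguments: {"type":"object","properties":{"plan":{"type":"array"},"newtons":{"type":"number"}},"required":["plan"]}

```bash
ls; mkdir -p pics; cat > h.py <<'E'
from bench import *
import numpy as np, cv2
def snap(n,f):
    g=grab_frame(n); cv2.imwrite('pics/'+f,cv2.cvtColor(g['color'],cv2.COLOR_RGB2BGR)); return g
def pts(g):
    # world points for fixed cameras via depth
    K=np.array([[g['fx'],0,g['cx']],[0,g['fy'],g['cy']],[0,0,1]])
    h,w=g['depth'].shape
    u,v=np.meshgrid(np.arange(w),np.arange(h))
    p=cv2.undistortPoints(np.stack([u,v],-1).reshape(-1,1,2).astype(np.float64),K,np.array(g['D'])).reshape(h,w,2)
    d=g['depth'][...,None]
    c=np.concatenate([p*d,d],-1)
    if 'R' in g:
        R=np.array(g['R']);t=np.array(g['t']); return (c-t)@R
    T=np.array(g['T_tool_cam']); o=g['obs']
    tl=c@T[:3,:3].T+T[:3,3]
    return tl@np.array(o['orientation']).T+np.array(o['position'])
def wsnap(f):
    o=get_obs(); g=snap('wrist',f); g['obs']=o; return g
E
python3 - <<'E'
from h import *
o=get_obs(); print(o)
for n in ['scene','top']:
    g=snap(n,n+'0.png'); np.savez(n+'0.npz',P=pts(g),c=g['color'])
    print(n,g['fx'],g['D'],-np.array(g['R']).T@g['t'])
g=wsnap('wrist0.png'); print(g['T_tool_cam'])
E
```

```text
pics
{'time': 0.0, 'joints': array([ 7.37970070e+01,  1.22246256e+01, -2.00936253e+00,  7.58305430e+01,
        8.67798756e-04,  9.00008205e+01]), 'joint_vel': array([-0.00597921, -0.01011784,  0.01684437,  0.00775879, -0.02440797,
        0.03901362]), 'joint_efforts': array([-1.78774731e-03, -6.86170220e+01,  4.87116230e+01,  1.79568061e-02,
        4.58243176e-04,  4.74205490e-05]), 'position': array([139.47719948, 479.99779956, 404.20982294]), 'orientation': array([[-9.60275110e-01,  2.79054843e-01, -3.28823377e-04],
       [ 2.79055036e-01,  9.60274506e-01, -1.07731834e-03],
       [ 1.51298076e-05, -1.12628180e-03, -9.99999366e-01]]), 'wrist_force': array([0.82912051, 0.52096554, 0.55238225]), 'torque': array([-0.00340377, -0.01538887, -0.01066012]), 'opening': 85.31007629938513}
scene 395.0411884133846 [-0.09106978  0.          0.          0.          0.        ] [1224.33980942   64.0867757   799.81646233]
top 401.6972989225796 [-0.00452969  0.          0.          0.          0.        ] [380.0754844    4.62478616 942.97721997]
[[-1.19605919e-03 -9.48591122e-01 -3.16501899e-01  8.14189772e+01]
 [ 9.99999215e-01 -1.01665087e-03 -7.31977467e-04 -7.57868972e-01]
 [ 3.72575394e-04 -3.16502527e-01  9.48591594e-01  2.96516676e+01]
 [ 0.00000000e+00  0.00000000e+00  0.00000000e+00  1.00000000e+00]]
```

View pics/scene0.png

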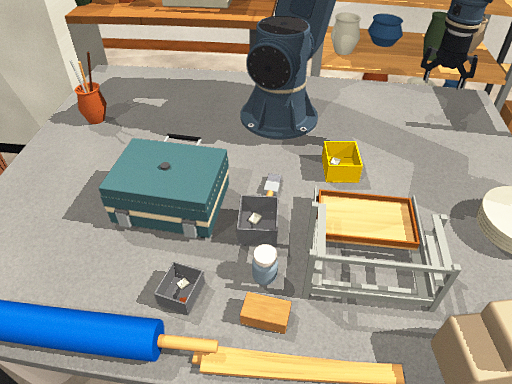

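View pics/top0.png

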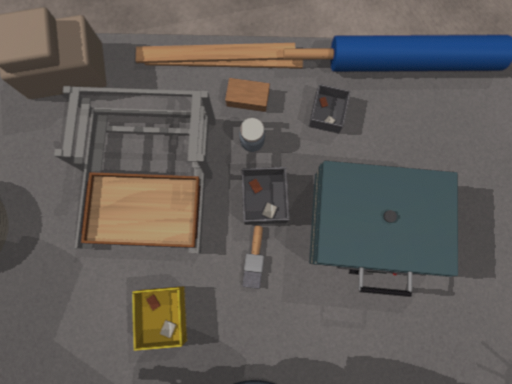

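View pics/wrist0.png

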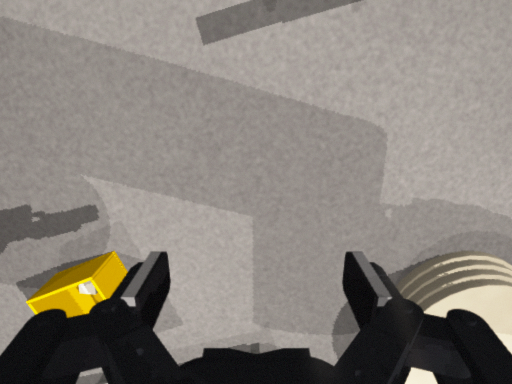

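The top view has +x up and +y left. The kiln is at (390,217) with its handle at (387,291). The tray is at (142,210), the grey tub at (265,195) and the brush at (255,258).

```bash
python3 - <<'E'
from h import *
z=np.load('top0.npz');P=z['P'];c=z['c'].astype(int)
S=np.load('scene0.npz')
def q(u,v): print((u,v),P[v,u].round(1),c[v,u])
for uv in [(387,291),(362,290),(411,292),(390,260),(325,166),(452,172),(450,268),(318,262),(388,200),(90,175),(197,178),(192,243),(85,237),(142,210),(245,172),(283,172),(287,219),(247,220),(265,205),(82,240),(202,245),(90,115),(200,100),(253,130),(255,240)]: q(*uv)
hsv=cv2.cvtColor(z['c'],cv2.COLOR_RGB2HSV)
# lid top: points with z 130..150 and teal
Z=P[...,2]
m=((hsv[...,0]>75)&(hsv[...,0]<110)&(hsv[...,1]>80)&(Z>110)).astype(np.uint8)
cn=max(cv2.findContours(m,0,2)[0],key=cv2.contourArea); r=cv2.minAreaRect(cn);print('lid px',r,cv2.boxPoints(r).round(1).tolist())
X=P[m>0];zt=np.median(X[:,2]);print('lid ztop',zt)
XY=X[abs(X[:,2]-zt)<6][:,:2].astype(np.float32)
r=cv2.minAreaRect(XY);print('lid',r,cv2.boxPoints(r).round(1).tolist())
# handle: dark points z~129-140, x<215
m=(Z>105)&(Z<145)&(P[...,1]<-180)&(P[...,0]<210)&(P[...,0]>120)
XY=P[m];print('handle',len(XY),XY.mean(0),XY.min(0),XY.max(0)); 
m2=m&(c.max(2)<40); XY=P[m2];print(len(XY));r=cv2.minAreaRect(XY[:,:2].astype(np.float32));print(r,np.median(XY[:,2]), cv2.boxPoints(r).round(0).tolist())
# tray lips
m=(Z>40)&(Z<60)&(P[...,1]>120)&(P[...,1]<430)&(P[...,0]>230)&(P[...,0]<460)
mm=(hsv[...,1]>110)&((hsv[...,0]<22))&(Z>20)&(Z<70)&(P[...,1]>80)&(P[...,0]>240)&(P[...,0]<450)
XY=P[mm];r=cv2.minAreaRect(XY[:,:2].astype(np.float32));print('tray',r,cv2.boxPoints(r).round(1).tolist(), np.percentile(XY[:,2],[5,50,95]))
# rack: high points
m=(Z>150)&(Z<180)&(P[...,1]>80)&(P[...,1]<420)&(P[...,0]<650);XY=P[m];r=cv2.minAreaRect(XY[:,:2].astype(np.float32));print('rack',r,cv2.boxPoints(r).round(1).tolist())
# scrap rim
m=(Z>55)&(Z<72)&(abs(P[...,1]+20)<90)&(P[...,0]>280)&(P[...,0]<450);XY=P[m];r=cv2.minAreaRect(XY[:,:2].astype(np.float32));print('scrap',r,cv2.boxPoints(r).round(1).tolist())
E
```

```text
(387, 291) [ 341.3 -252.4  137.4] [29 26 30]
(362, 290) [ 342.  -204.   136.7] [28 27 28]
(411, 292) [ 340.4 -299.9  134.8] [59 57 57]
(390, 260) [ 400.8 -258.9  142.4] [71 88 91]
(325, 166) [ 587.9 -133.2  142.4] [68 85 89]
(452, 172) [ 582.3 -394.5  139. ] [68 80 83]
(450, 268) [ 388.2 -376.8  139.7] [70 87 90]
(318, 262) [ 393.6 -118.   140.5] [58 74 76]
(388, 200) [ 520.1 -259.4  143.1] [67 85 89]
(90, 175) [578.2 387.7  49.9] [112  72  46]
(197, 178) [576.8 142.5  50.4] [109  68  42]
(192, 243) [429.6 145.6  52.6] [128  88  60]
(85, 237) [437.5 387.3  43.2] [60 40 27]
(142, 210) [502.8 267.3  33. ] [172 136 101]
(245, 172) [595.5  33.8  41.9] [41 39 41]
(283, 172) [597.7 -53.7  41.2] [52 50 51]
(287, 219) [486.2 -62.1  64.9] [96 92 95]
(247, 220) [481.3  25.5  69.6] [89 86 88]
(265, 205) [525.2 -14.4   6. ] [80 76 75]
(82, 240) [430.3 390.6  49.4] [118  76  49]
(202, 245) [428.4 130.3   0.5] [75 71 71]
(90, 115) [728.1 408.6  36.5] [75 73 71]
(200, 100) [719.1 128.  158.9] [108 105 102]
(253, 130) [682.2  17.3  85. ] [173 169 163]
(255, 240) [441.7   7.1  19.8] [173 131  94]
lid px ((454.0, 69.0), (0.0, 0.0), 0.0) [[454.0, 69.0], [454.0, 69.0], [454.0, 69.0], [454.0, 69.0]]
lid ztop 942.9772199660462
lid ((380.0754699707031, 4.624786376953125), (0.0, 0.0), 0.0) [[380.1000061035156, 4.599999904632568], [380.1000061035156, 4.599999904632568], [380.1000061035156, 4.599999904632568], [380.1000061035156, 4.599999904632568]]<stdin>:16: RuntimeWarning: Mean of empty slice.
  ret = um.true_divide(
Traceback (most recent call last):
ValueError: zero-size array to reduction operation minimum which has no identity
```

```bash
python3 - <<'E'
from h import *
z=np.load('top0.npz');P=z['P'];c=z['c'].astype(int)
hsv=cv2.cvtColor(z['c'],cv2.COLOR_RGB2HSV)
Z=P[...,2];X=P[...,0];Y=P[...,1]
def rect(n,m):
    k=cv2.morphologyEx(m.astype(np.uint8),cv2.MORPH_OPEN,np.ones((2,2)))
    n_,l,s,_=cv2.connectedComponentsWithStats(k); m=l==1+np.argmax(s[1:,4])
    A=P[m]; r=cv2.minAreaRect(A[:,:2].astype(np.float32)); print(n,len(A),'c',np.round(r[0],1),np.round(r[1],1),round(r[2],2),'z',np.percentile(A[:,2],[5,50,95]).round(1));print('   ',cv2.boxPoints(r).round(1).tolist())
rect('lid',(abs(Z-141)<8)&(Y<-100)&(X>370)&(X<640))
rect('handle',(Z>120)&(Z<145)&(Y<-190)&(Y>-320)&(X>320)&(X<352))
rect('tray',(hsv[...,1]>90)&(hsv[...,0]<22)&(Z>20)&(Z<65)&(Y>100)&(Y<420)&(X>400)&(X<600))
rect('rack top',(Z>145)&(Z<175)&(Y>80)&(Y<460)&(X<850))
rect('scrap',(Z>55)&(Z<75)&(Y>-90)&(Y<60)&(X>450)&(X<640))
rect('jar',(Z>75)&(Z<95)&(Y>-60)&(Y<60)&(X>640)&(X<740))
rect('brush',(Z>6)&(Z<45)&(Y>-60)&(Y<60)&(X>280)&(X<465))
# rack flanges in front of tray
for v in (225,243,248):
    for u in list(range(76,90))+list(range(188,206)): 
        if Z[v,u]>10: print((u,v),P[v,u].round(0),end=' ')
    print()
z=np.load('scene0.npz');P=z['P'];c=z['c'].astype(int);Z=P[...,2];X=P[...,0];Y=P[...,1]
rect('S lid',(abs(Z-141)<6)&(Y<-100)&(X>370)&(X<640))
rect('S handle',(Z>110)&(Z<145)&(Y<-180)&(Y>-340)&(X>320)&(X<360))
rect('S rack top',(Z>155)&(Z<175)&(Y>80)&(Y<460)&(X<850)&(X>500))
rect('S tray',(Z>45)&(Z<54)&(Y>120)&(Y<420)&(X>400)&(X<600))
E
```

```text
lid 14222 c [ 486.4 -236.6] [239.4 487.4] 1.36 z [139.7 142.3 144.6]
    [[360.8999938964844, 4.199999809265137], [372.5, -483.1000061035156], [611.9000244140625, -477.3999938964844], [600.2999877929688, 9.899999618530273]]
handle 361 c [ 349.1 -173.7] [361.1  26.9] 84.4 z [1.000e-01 1.351e+02 1.378e+02]
    [[318.1000061035156, -352.1000061035156], [344.79998779296875, -354.70001220703125], [380.1000061035156, 4.599999904632568], [353.3999938964844, 7.199999809265137]]
tray 7925 c [494.8 194.8] [403.9 185.2] 83.53 z [29.8 32.9 50.3]
    [[380.1000061035156, 4.599999904632568], [564.0999755859375, -16.200000762939453], [609.5999755859375, 385.1000061035156], [425.6000061035156, 405.8999938964844]]
rack top 2261 c [666.2 208.7] [624.9 321.8] 62.75 z [  1.  161.6 165.2]
    [[380.1000061035156, 4.599999904632568], [666.2000122070312, -142.6999969482422], [952.2999877929688, 412.79998779296875], [666.2000122070312, 560.2000122070312]]
scrap 338 c [498.1 -19.3] [232.3 106. ] 3.92 z [-0.3 60.1 67.1]
    [[378.6000061035156, 25.600000381469727], [385.8999938964844, -80.0999984741211], [617
[... 2768 characters left out ...]
25, 64.0999984741211]]
S handle 146 c [ 269.2 -281.2] [218.7 111.3] 15.84 z [ -0.7 131.7 136.1]
    [[148.8000030517578, -257.5], [179.1999969482422, -364.6000061035156], [389.6000061035156, -304.8999938964844], [359.20001220703125, -197.8000030517578]]
S rack top 1847 c [826.5 292.9] [388.3 831.6] 85.13 z [139.8 161.6 164.9]
    [[395.70001220703125, 134.6999969482422], [1224.300048828125, 64.0999984741211], [1257.300048828125, 451.0], [428.70001220703125, 521.5999755859375]]
S tray 266 c [772.8 127.9] [238.7 880.2] 66.78 z [35.2 46.6 51. ]
    [[321.3999938964844, 191.8000030517578], [1130.199951171875, -155.3000030517578], [1224.300048828125, 64.0999984741211], [415.5, 411.1000061035156]]
```

```bash
cat >> h.py <<'E'
def rect(n,P,m,v=True):
    n_,l,s,_=cv2.connectedComponentsWithStats(m.astype(np.uint8)); k=(l==1+np.argmax(s[1:,4]))&m
    A=P[k]; r=cv2.minAreaRect(A[:,:2].astype(np.float32)); print(n,len(A),'c',np.round(r[0],1),np.round(r[1],1),round(r[2],2),'z',np.percentile(A[:,2],[5,50,95]).round(1));print('   ',cv2.boxPoints(r).round(1).tolist())
    return r
E
python3 - <<'E'
from h import *
z=np.load('top0.npz');P=z['P']
hsv=cv2.cvtColor(z['c'],cv2.COLOR_RGB2HSV)
Z=P[...,2];X=P[...,0];Y=P[...,1]
rect('lid',P,(abs(Z-141)<8)&(Y<-100)&(X>370)&(X<640))
rect('handle',P,(Z>120)&(Z<145)&(Y<-190)&(Y>-320)&(X>320)&(X<352))
rect('tray',P,(hsv[...,1]>90)&(hsv[...,0]<22)&(Z>20)&(Z<65)&(Y>100)&(Y<420)&(X>400)&(X<600))
rect('rack top',P,(Z>145)&(Z<175)&(Y>80)&(Y<460)&(X<850))
rect('scrap',P,(Z>55)&(Z<75)&(Y>-90)&(Y<60)&(X>450)&(X<640))
rect('jar',P,(Z>75)&(Z<95)&(Y>-60)&(Y<60)&(X>640)&(X<740))
rect('brush',P,(Z>6)&(Z<45)&(Y>-60)&(Y<60)&(X>280)&(X<465))
z=np.load('scene0.npz');P=z['P'];Z=P[...,2];X=P[...,0];Y=P[...,1]
rect('S lid',P,(abs(Z-141)<6)&(Y<-100)&(X>370)&(X<640))
rect('S handle',P,(Z>110)&(Z<145)&(Y<-180)&(Y>-340)&(X>320)&(X<360))
rect('S rack top',P,(Z>155)&(Z<175)&(Y>80)&(Y<460)&(X<850)&(X>500))
rect('S tray',P,(Z>45)&(Z<54)&(Y>120)&(Y<420)&(X>400)&(X<600))
E
```

```text
lid 14265 c [ 479.9 -259. ] [277.1 225.8] 86.23 z [139.9 142.3 144.6]
    [[358.1000061035156, -389.79998779296875], [583.4000244140625, -404.70001220703125], [601.5999755859375, -128.1999969482422], [376.29998779296875, -113.30000305175781]]
handle 361 c [ 341.9 -249.6] [ 19.4 103.8] 0.19 z [131.2 135.2 137.8]
    [[332.0, -197.6999969482422], [332.3999938964844, -301.6000061035156], [351.79998779296875, -301.5], [351.5, -197.6999969482422]]
tray 7938 c [504.5 267.6] [260.6 165.9] 88.26 z [30.  33.  50.5]
    [[417.6000061035156, 139.89999389648438], [583.4000244140625, 134.89999389648438], [591.4000244140625, 395.29998779296875], [425.6000061035156, 400.3999938964844]]
rack top 2267 c [665.4 264.4] [300.6 153. ] 89.19 z [152.9 162.  165.4]
    [[586.7999877929688, 115.19999694824219], [739.7999877929688, 113.0], [744.0, 413.6000061035156], [591.0, 415.70001220703125]]
scrap 426 c [541.8 -11.5] [120.7 100.2] 3.51 z [58.5 65.  67.9]
    [[478.5, 34.79999923706055], [484.70001220703125, -65.19999694824219], [605.0999755859375, -57.79999923706055], [599.0, 42.20000076293945]]
jar 440 c
[... 614 characters left out ...]
], [386.70001220703125, -114.5]]
S handle 151 c [ 348.7 -250.9] [100.5  21. ] 89.04 z [127.3 133.7 136.8]
    [[337.29998779296875, -300.8999938964844], [358.29998779296875, -301.29998779296875], [360.0, -200.8000030517578], [339.0, -200.5]]
S rack top 1865 c [664.9 264.4] [301.6 155.8] 89.07 z [156.9 161.9 165.3]
    [[584.5999755859375, 114.9000015258789], [740.2999877929688, 112.4000015258789], [745.2000122070312, 413.8999938964844], [589.4000244140625, 416.3999938964844]]
S tray 796 c [509.1 274.6] [183.  262.2] 0.54 z [45.5 49.4 52.9]
    [[416.3999938964844, 404.79998779296875], [418.8999938964844, 142.60000610351562], [601.7999877929688, 144.3000030517578], [599.4000244140625, 406.5]]
```

The kiln yaw is about -3.8°. That puts its origin near (488,-260), the hinge at x≈593, and the handle at (341.5,-250,129). The tray is near (502,267) and the tub near (542,-11.5). I'll move to the handle.

Call:
apply_moves --plan '[{"tx": 0.0325,"ty": -0.0475,"rz": -0.169},{"tx": 0.065,"ty": -0.095,"rz": -0.338},{"tx": 0.0975,"ty": -0.1425,"rz": -0.507},{"tx": 0.13,"ty": -0.19,"rz": -0.676},{"tx": 0.1625,"ty": -0.2375,"rz": -0.845},{"tx": 0.195,"ty": -0.285,"rz": -1.014},{"tx": 0.2275,"ty": -0.3325,"rz": -1.183,"hand": 0.034},{"tx": 0.26,"ty": -0.38,"rz": -1.354,"hand": 0.034}]' --newtons 30

```text
invalid input at $.plan[0]: expected keys tx, ty, tz, rx, ry, rz, hand
```

Call:
apply_moves --plan '[{"tx": -0.01,"ty": -0.058,"hand": 0.034},{"tx": -0.02,"ty": -0.116,"hand": 0.034},{"tx": -0.03,"ty": -0.174,"hand": 0.034},{"tx": -0.04,"ty": -0.232,"hand": 0.034},{"tx": -0.05,"ty": -0.29,"hand": 0.034},{"tx": -0.058,"ty": -0.35,"hand": 0.034},{"tx": -0.058,"ty": -0.35,"tz": -0.03,"hand": 0.034},{"tx": -0.058,"ty": -0.35,"tz": -0.05,"hand": 0.034},{"tx": -0.058,"ty": -0.35,"tz": -0.05,"hand": 0.034}]'

```text
invalid input at $.plan[0]: expected keys tx, ty, tz, rx, ry, rz, hand
```

```bash
python3 - <<'E'
from h import *
g=wsnap('w1.png');o=g['obs'];print(o['position'],o['opening'],o['orientation'].round(3),o['joints'].round(1))
E
```

```text
[139.49779777 480.03125841 404.33453313] 85.47986719300133 [[-0.96   0.279 -0.   ]
 [ 0.279  0.96  -0.001]
 [-0.    -0.001 -1.   ]] [73.8 12.2 -2.  75.8 -0.  90. ]
```

View pics/w1.png

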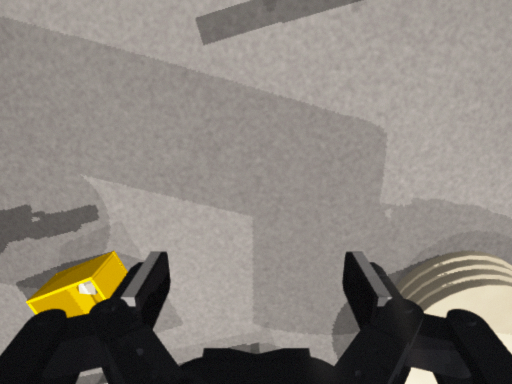

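Both move calls were refused because every row needs all seven keys. The picture shows the arm still in its start pose.

Call:
apply_moves --plan '[{"tx": 0.0325,"ty": -0.0475,"tz": 0,"rx": 0,"ry": 0,"rz": -0.169,"hand": 0.08},{"tx": 0.065,"ty": -0.095,"tz": 0,"rx": 0,"ry": 0,"rz": -0.338,"hand": 0.08},{"tx": 0.0975,"ty": -0.1425,"tz": 0,"rx": 0,"ry": 0,"rz": -0.507,"hand": 0.08},{"tx": 0.13,"ty": -0.19,"tz": 0,"rx": 0,"ry": 0,"rz": -0.676,"hand": 0.08},{"tx": 0.1625,"ty": -0.2375,"tz": 0,"rx": 0,"ry": 0,"rz": -0.845,"hand": 0.08},{"tx": 0.195,"ty": -0.285,"tz": 0,"rx": 0,"ry": 0,"rz": -1.014,"hand": 0.08},{"tx": 0.2275,"ty": -0.3325,"tz": 0,"rx": 0,"ry": 0,"rz": -1.183,"hand": 0.034},{"tx": 0.26,"ty": -0.38,"tz": 0,"rx": 0,"ry": 0,"rz": -1.354,"hand": 0.034}]' --newtons 30

```text
time: 1.2
position: [400.2, 98.3, 404.8]
orientation: [[0.072, 0.997, 0.0], [0.997, -0.072, 0.0], [0.0, 0.0, -1.0]]
wrist_force: [1.0, 1.5, -0.1]
opening: 45.2
```

Call:
apply_moves --plan '[{"tx": -0.01,"ty": -0.058,"tz": 0,"rx": 0,"ry": 0,"rz": 0,"hand": 0.034},{"tx": -0.02,"ty": -0.116,"tz": 0,"rx": 0,"ry": 0,"rz": 0,"hand": 0.034},{"tx": -0.03,"ty": -0.174,"tz": 0,"rx": 0,"ry": 0,"rz": 0,"hand": 0.034},{"tx": -0.04,"ty": -0.232,"tz": 0,"rx": 0,"ry": 0,"rz": 0,"hand": 0.034},{"tx": -0.05,"ty": -0.29,"tz": 0,"rx": 0,"ry": 0,"rz": 0,"hand": 0.034},{"tx": -0.058,"ty": -0.35,"tz": 0,"rx": 0,"ry": 0,"rz": 0,"hand": 0.034},{"tx": -0.058,"ty": -0.35,"tz": -0.03,"rx": 0,"ry": 0,"rz": 0,"hand": 0.034},{"tx": -0.058,"ty": -0.35,"tz": -0.05,"rx": 0,"ry": 0,"rz": 0,"hand": 0.034},{"tx": -0.058,"ty": -0.35,"tz": -0.05,"rx": 0,"ry": 0,"rz": 0,"hand": 0.034}]'

```text
time: 2.33
position: [341.0, -249.7, 353.7]
orientation: [[0.066, 0.998, -0.002], [0.998, -0.066, 0.001], [0.001, -0.002, -1.0]]
wrist_force: [0.2, -0.5, -0.4]
opening: 33.9
```

```bash
python3 - <<'E'
from h import *
g=wsnap('w2.png');o=g['obs'];print(o['position'],o['opening'],o['orientation'].round(3),o['joints'].round(1))
P=pts(g);Z=P[...,2]
rect('h',P,(Z>120)&(Z<145)&(P[...,1]<-150)&(P[...,1]>-350)&(P[...,0]>320)&(P[...,0]<355)&(g['color'].max(2)<70))
E
```

```text
[ 341.00702443 -249.69631167  353.72562545] 33.863185428775424 [[ 0.066  0.998 -0.002]
 [ 0.998 -0.066  0.001]
 [ 0.001 -0.002 -1.   ]] [-36.2   4.2 -18.8  67.1  -0.   57.6]
h 2201 c [ 341.6 -250. ] [99.8 10.9] 85.83 z [133.2 136.  137.4]
    [[332.5, -299.29998779296875], [343.3999938964844, -300.1000061035156], [350.6000061035156, -200.60000610351562], [339.79998779296875, -199.8000030517578]]
```

View pics/w2.png

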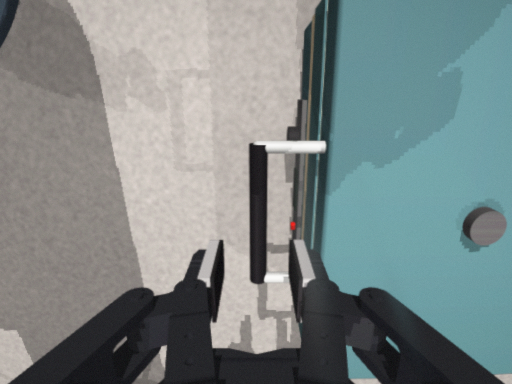

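The bar runs from (258,145) to (258,282) and sits midway between the fingers. It measures (341.6,-250), so I'll descend and grip.

Call:
apply_moves --plan '[{"tx": 0,"ty": 0,"tz": -0.035,"rx": 0,"ry": 0,"rz": 0,"hand": 0.034},{"tx": 0,"ty": 0,"tz": -0.07,"rx": 0,"ry": 0,"rz": 0,"hand": 0.034},{"tx": 0,"ty": 0,"tz": -0.07,"rx": 0,"ry": 0,"rz": 0,"hand": 0.034},{"tx": 0,"ty": 0,"tz": -0.07,"rx": 0,"ry": 0,"rz": 0,"hand": 0.005},{"tx": 0,"ty": 0,"tz": -0.07,"rx": 0,"ry": 0,"rz": 0,"hand": 0.005},{"tx": 0,"ty": 0,"tz": -0.07,"rx": 0,"ry": 0,"rz": 0,"hand": 0.005},{"tx": 0,"ty": 0,"tz": -0.07,"rx": 0,"ry": 0,"rz": 0,"hand": 0.005}]' --newtons 30

```text
time: 3.25
position: [341.6, -250.1, 286.5]
orientation: [[0.066, 0.998, 0.001], [0.998, -0.066, -0.001], [-0.001, 0.001, -1.0]]
wrist_force: [-6.7, 2.7, 8.3]
opening: 10.6
```

Call:
apply_moves --plan '[{"tx": 0.0062,"ty": -0.0004,"tz": 0.0218,"rx": 0,"ry": 0,"rz": 0,"hand": 0.005},{"tx": 0.0143,"ty": -0.0009,"tz": 0.0429,"rx": 0,"ry": 0,"rz": 0,"hand": 0.005},{"tx": 0.0242,"ty": -0.0016,"tz": 0.0632,"rx": 0,"ry": 0,"rz": 0,"hand": 0.005},{"tx": 0.0357,"ty": -0.0024,"tz": 0.0826,"rx": 0,"ry": 0,"rz": 0,"hand": 0.005},{"tx": 0.0489,"ty": -0.0032,"tz": 0.1009,"rx": 0,"ry": 0,"rz": 0,"hand": 0.005},{"tx": 0.0637,"ty": -0.0042,"tz": 0.118,"rx": 0,"ry": 0,"rz": 0,"hand": 0.005}]'

```text
time: 4.0
position: [403.9, -254.1, 405.1]
orientation: [[0.067, 0.998, -0.003], [0.998, -0.067, -0.002], [-0.002, -0.003, -1.0]]
wrist_force: [-19.6, -2.8, 12.3]
opening: 10.8
```

Call:
apply_moves --plan '[{"tx": 0.0162,"ty": -0.0011,"tz": 0.0157,"rx": 0,"ry": 0,"rz": 0,"hand": 0.005},{"tx": 0.0337,"ty": -0.0022,"tz": 0.0299,"rx": 0,"ry": 0,"rz": 0,"hand": 0.005},{"tx": 0.0524,"ty": -0.0035,"tz": 0.0426,"rx": 0,"ry": 0,"rz": 0,"hand": 0.005},{"tx": 0.072,"ty": -0.0048,"tz": 0.0536,"rx": 0,"ry": 0,"rz": 0,"hand": 0.005},{"tx": 0.0927,"ty": -0.0061,"tz": 0.0628,"rx": 0,"ry": 0,"rz": 0,"hand": 0.005},{"tx": 0.114,"ty": -0.0075,"tz": 0.0702,"rx": 0,"ry": 0,"rz": 0,"hand": 0.005}]'

```text
time: 4.75
position: [519.3, -261.8, 475.4]
orientation: [[0.066, 0.998, 0.002], [0.998, -0.066, -0.002], [-0.002, 0.002, -1.0]]
wrist_force: [-4.4, -4.5, 6.7]
opening: 10.7
```

Call:
apply_moves --plan '[{"tx": 0.0219,"ty": -0.0014,"tz": 0.0055,"rx": 0,"ry": 0,"rz": 0,"hand": 0.005},{"tx": 0.0441,"ty": -0.0029,"tz": 0.0091,"rx": 0,"ry": 0,"rz": 0,"hand": 0.005},{"tx": 0.0667,"ty": -0.0044,"tz": 0.0107,"rx": 0,"ry": 0,"rz": 0,"hand": 0.005},{"tx": 0.085,"ty": -0.0057,"tz": 0.0105,"rx": 0,"ry": 0,"rz": 0,"hand": 0.005},{"tx": 0.085,"ty": -0.0057,"tz": 0.0105,"rx": 0,"ry": 0,"rz": 0,"hand": 0.005}]'

```text
time: 5.38
position: [605.0, -267.3, 484.9]
orientation: [[0.066, 0.998, 0.003], [0.998, -0.066, -0.002], [-0.001, 0.003, -1.0]]
wrist_force: [1.6, -2.4, 0.9]
opening: 10.5
```

```bash
python3 - <<'E'
from h import *
snap('scene','s3.png')
E
```

```text
(no output)
```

View pics/s3.png

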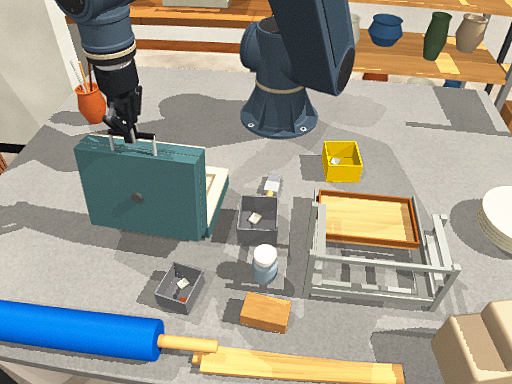

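The lid is near upright, held at (130,135). I'll release it and lift away.

Call:
apply_moves --plan '[{"tx": 0,"ty": 0,"tz": 0,"rx": 0,"ry": 0,"rz": 0,"hand": 0.05},{"tx": 0.01,"ty": -0.0007,"tz": 0.0,"rx": 0,"ry": 0,"rz": 0,"hand": 0.07},{"tx": 0.01,"ty": -0.0007,"tz": 0.02,"rx": 0,"ry": 0,"rz": 0,"hand": 0.07},{"tx": 0.0,"ty": 0,"tz": 0.05,"rx": 0,"ry": 0,"rz": 0,"hand": 0.07},{"tx": -0.03,"ty": 0.02,"tz": 0.05,"rx": 0,"ry": 0,"rz": 0,"hand": 0.07},{"tx": -0.08,"ty": 0.04,"tz": 0.04,"rx": 0,"ry": 0,"rz": 0,"hand": 0.07},{"tx": -0.13,"ty": 0.05,"tz": 0.02,"rx": 0,"ry": 0,"rz": 0,"hand": 0.07},{"tx": -0.18,"ty": 0.06,"tz": -0.01,"rx": 0,"ry": 0,"rz": 0,"hand": 0.07},{"tx": -0.23,"ty": 0.07,"tz": -0.03,"rx": 0,"ry": 0,"rz": 0,"hand": 0.07}]'

```text
time: 6.55
position: [413.7, -205.8, 472.1]
orientation: [[0.066, 0.998, 0.001], [0.998, -0.066, -0.0], [-0.0, 0.001, -1.0]]
wrist_force: [-0.5, 0.4, 0.4]
opening: 70.0
```

```bash
python3 - <<'E'
from h import *
snap('scene','s4.png')
g=snap('top','t4.png');np.savez('t4.npz',P=pts(g),c=g['color'])
g=wsnap('w4.png');print(g['obs']['position']);np.savez('w4.npz',P=pts(g),c=g['color'])
E
```

```text
[ 409.11723027 -204.09259875  468.65277292]
```

View pics/s4.png

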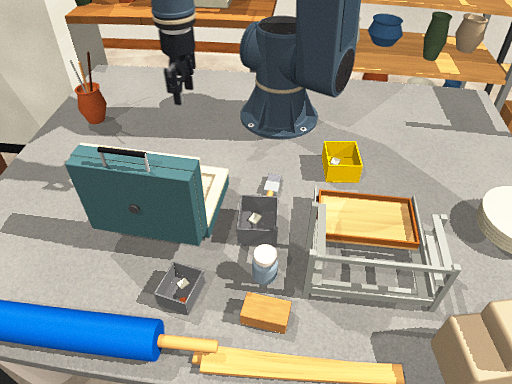

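View pics/t4.png

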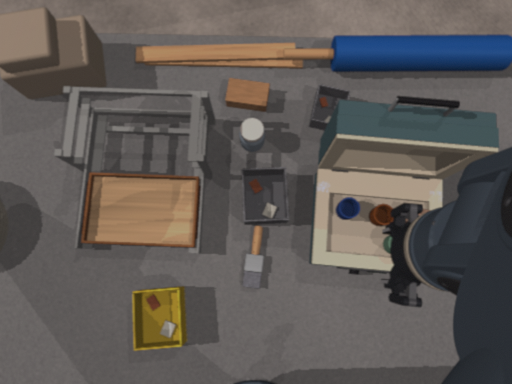

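View pics/w4.png

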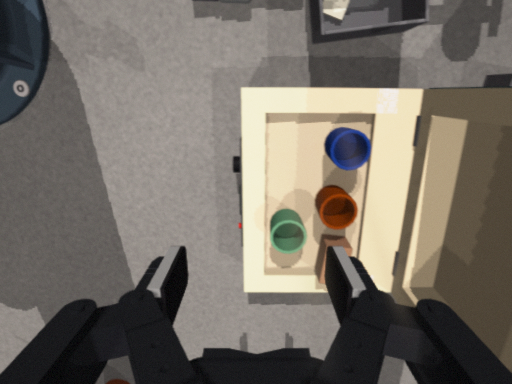

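The lid stands open. The wrist view shows blue at (348,148), brown at (337,207), green at (287,231), and the cone pack partly behind a finger at (335,260). I'll shift −y to see everything.

Call:
apply_moves --plan '[{"tx": 0.01,"ty": -0.045,"tz": 0,"rx": 0,"ry": 0,"rz": 0,"hand": 0.06},{"tx": 0.02,"ty": -0.09,"tz": 0,"rx": 0,"ry": 0,"rz": 0,"hand": 0.06},{"tx": 0.03,"ty": -0.13,"tz": 0,"rx": 0,"ry": 0,"rz": 0,"hand": 0.06},{"tx": 0.03,"ty": -0.13,"tz": 0,"rx": 0,"ry": 0,"rz": 0,"hand": 0.06}]'

```text
time: 7.2
position: [446.6, -339.0, 472.4]
orientation: [[0.068, 0.998, 0.001], [0.998, -0.068, -0.001], [-0.001, 0.001, -1.0]]
wrist_force: [-0.5, 0.1, -0.3]
opening: 60.1
```

```bash
python3 - <<'E'
from h import *
g=wsnap('w5.png');print(g['obs']['position']);P=pts(g);np.savez('w5.npz',P=P,c=g['color'])
hsv=cv2.cvtColor(g['color'],cv2.COLOR_RGB2HSV);Z=P[...,2]
box=(P[...,0]>395)&(P[...,0]<560)&(P[...,1]<-130)&(P[...,1]>-390)
# rims: z ~101
for n,lo,hi in [('green',55,95),('blue',105,130),('brown',0,12)]:
    m=box&(hsv[...,0]>=lo)&(hsv[...,0]<=hi)&(hsv[...,1]>80)&(Z>92)&(Z<112)
    r=rect(n,P,m)
rect('cones',P,box&(Z>88)&(Z<112)&(hsv[...,1]<140)&(P[...,1]<-300))
E
```

```text
[ 446.60471637 -339.04251674  472.3505356 ]
green 152 c [ 435.9 -293.8] [33.4 41.2] 48.18 z [ 92.9 101.1 103. ]
    [[409.3999938964844, -292.5], [440.1000061035156, -320.0], [462.3999938964844, -295.1000061035156], [431.70001220703125, -267.6000061035156]]
blue 563 c [ 510. -193.] [40.4 44.2] 89.16 z [ 93.6 101.4 103.2]
    [[487.6000061035156, -212.8000030517578], [531.7999877929688, -213.5], [532.4000244140625, -173.10000610351562], [488.20001220703125, -172.5]]
brown 543 c [ 497.8 -263.1] [44.  45.1] 86.06 z [ 94.9 101.7 103.2]
    [[473.79998779296875, -283.5], [518.7999877929688, -286.6000061035156], [521.7999877929688, -242.6999969482422], [476.8999938964844, -239.60000610351562]]
cones 1421 c [ 496.8 -341.2] [56.5 34.3] 79.13 z [ 94.4  96.3 104.1]
    [[474.6000061035156, -365.70001220703125], [508.29998779296875, -372.20001220703125], [518.9000244140625, -316.70001220703125], [485.29998779296875, -310.20001220703125]]
```

View pics/w5.png

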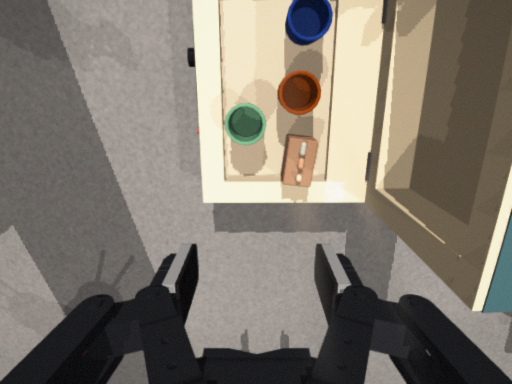

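All three cups and the pack are visible: green (245,124), brown (299,92), blue (309,18), pack (299,160). There is no off-white cup. I'll fit the rim circles.

```bash
cat >> h.py <<'E'
def cups(P,c,box,zr=101,names=(('green',55,95),('blue',105,130),('brown',0,12))):
    hsv=cv2.cvtColor(c,cv2.COLOR_RGB2HSV);Z=P[...,2];out={}
    for n,lo,hi in names:
        m=box&(hsv[...,0]>=lo)&(hsv[...,0]<=hi)&(hsv[...,1]>70)&(abs(Z-zr)<4)
        A=P[m][:,:2]
        if len(A)<20: print(n,'few',len(A)); continue
        med=np.median(A,0); A=A[np.hypot(*(A-med).T)<45]
        from scipy.optimize import least_squares
        s=least_squares(lambda p:np.hypot(A[:,0]-p[0],A[:,1]-p[1])-21,med,loss='soft_l1')
        print(n,len(A),s.x.round(1),'res',np.abs(s.fun).mean().round(1),'minenc',cv2.minEnclosingCircle(A.astype(np.float32)))
        out[n]=s.x
    return out
E
python3 - <<'E'
from h import *
for f in ['w5','w4']:
    z=np.load(f+'.npz');P=z['P']
    box=(P[...,0]>395)&(P[...,0]<560)&(P[...,1]<-130)&(P[...,1]>-390)
    cups(P,z['c'],box)
E
```

```text
green 347 [ 437.8 -291.8] res 1.2 minenc ((437.79638671875, -291.84527587890625), 21.595266342163086)
blue 477 [ 510.1 -190.6] res 1.1 minenc ((510.5432434082031, -190.5368194580078), 22.85666847229004)
brown 503 [ 497.6 -263.2] res 1.2 minenc ((497.17852783203125, -277.5148010253906), 36.538509368896484)
green 168 [ 438.2 -290.9] res 0.8 minenc ((436.7908020019531, -291.06817626953125), 22.18703842163086)
blue 485 [ 509.9 -189.6] res 1.1 minenc ((510.5687255859375, -189.84823608398438), 23.200965881347656)
brown 437 [ 497.5 -262.5] res 1.1 minenc ((497.69024658203125, -263.3678894042969), 23.071651458740234)
```

Call:
apply_moves --plan '[{"tx": -0.002,"ty": 0.01,"tz": -0.02,"rx": 0,"ry": 0,"rz": -0.175,"hand": 0.058},{"tx": -0.004,"ty": 0.02,"tz": -0.04,"rx": 0,"ry": 0,"rz": -0.35,"hand": 0.058},{"tx": -0.006,"ty": 0.03,"tz": -0.07,"rx": 0,"ry": 0,"rz": -0.525,"hand": 0.058},{"tx": -0.008,"ty": 0.04,"tz": -0.1,"rx": 0,"ry": 0,"rz": -0.7,"hand": 0.058},{"tx": -0.009,"ty": 0.047,"tz": -0.13,"rx": 0,"ry": 0,"rz": -0.875,"hand": 0.058},{"tx": -0.009,"ty": 0.047,"tz": -0.13,"rx": 0,"ry": 0,"rz": -1.05,"hand": 0.058},{"tx": -0.009,"ty": 0.047,"tz": -0.13,"rx": 0,"ry": 0,"rz": -1.05,"hand": 0.058},{"tx": -0.009,"ty": 0.047,"tz": -0.13,"rx": 0,"ry": 0,"rz": -1.05,"hand": 0.058}]'

```text
time: 8.25
position: [437.0, -289.3, 343.3]
orientation: [[0.896, 0.443, 0.001], [0.443, -0.896, -0.001], [0.001, 0.001, -1.0]]
wrist_force: [0.3, 0.3, -0.0]
opening: 57.9
```

```bash
python3 - <<'E'
from h import *
g=wsnap('w6.png');print(g['obs']['position'],g['obs']['joints'].round(1));P=pts(g)
box=(P[...,0]>395)&(P[...,0]<560)&(P[...,1]<-130)&(P[...,1]>-390)
cups(P,g['color'],box)
E
```

```text
[ 436.99048419 -289.34145837  343.32041122] [-33.5  16.   -5.9  68.    0.  120.2]
green 907 [ 438.4 -291.3] res 1.0 minenc ((437.90655517578125, -291.5156555175781), 22.5443115234375)
blue 1556 [ 510.7 -190.8] res 1.1 minenc ((510.69476318359375, -190.29615783691406), 22.926239013671875)
brown 1242 [ 498.5 -262.9] res 1.4 minenc ((496.51580810546875, -277.6961364746094), 37.35103988647461)
```

View pics/w6.png

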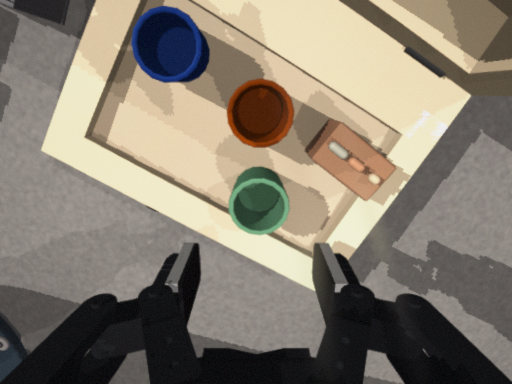

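Green is at (259,200), centred between the fingers. I'll descend and grip.

Call:
apply_moves --plan '[{"tx": 0.0012,"ty": -0.002,"tz": -0.03,"rx": 0,"ry": 0,"rz": 0,"hand": 0.058},{"tx": 0.0012,"ty": -0.002,"tz": -0.06,"rx": 0,"ry": 0,"rz": 0,"hand": 0.058},{"tx": 0.0012,"ty": -0.002,"tz": -0.09,"rx": 0,"ry": 0,"rz": 0,"hand": 0.058},{"tx": 0.0012,"ty": -0.002,"tz": -0.105,"rx": 0,"ry": 0,"rz": 0,"hand": 0.058},{"tx": 0.0012,"ty": -0.002,"tz": -0.105,"rx": 0,"ry": 0,"rz": 0,"hand": 0.058},{"tx": 0.0012,"ty": -0.002,"tz": -0.105,"rx": 0,"ry": 0,"rz": 0,"hand": 0.035},{"tx": 0.0012,"ty": -0.002,"tz": -0.105,"rx": 0,"ry": 0,"rz": 0,"hand": 0.035},{"tx": 0.0012,"ty": -0.002,"tz": -0.105,"rx": 0,"ry": 0,"rz": 0,"hand": 0.035},{"tx": 0.0012,"ty": -0.002,"tz": -0.105,"rx": 0,"ry": 0,"rz": 0,"hand": 0.035}]' --newtons 30

```text
time: 9.43
position: [438.2, -291.8, 238.6]
orientation: [[0.898, 0.439, 0.002], [0.439, -0.898, -0.001], [0.001, 0.002, -1.0]]
wrist_force: [-1.9, 0.0, 7.5]
opening: 44.9
```

Call:
apply_moves --plan '[{"tx": 0,"ty": 0,"tz": 0.025,"rx": 0,"ry": 0,"rz": 0,"hand": 0.035},{"tx": 0,"ty": 0,"tz": 0.07,"rx": 0,"ry": 0,"rz": 0,"hand": 0.035},{"tx": 0,"ty": 0.01,"tz": 0.11,"rx": 0,"ry": 0,"rz": 0,"hand": 0.035},{"tx": 0.01,"ty": 0.06,"tz": 0.12,"rx": 0,"ry": 0,"rz": 0.15,"hand": 0.035},{"tx": 0.02,"ty": 0.115,"tz": 0.12,"rx": 0,"ry": 0,"rz": 0.3,"hand": 0.035},{"tx": 0.03,"ty": 0.17,"tz": 0.12,"rx": 0,"ry": 0,"rz": 0.45,"hand": 0.035},{"tx": 0.04,"ty": 0.225,"tz": 0.12,"rx": 0,"ry": 0,"rz": 0.6,"hand": 0.035},{"tx": 0.05,"ty": 0.28,"tz": 0.12,"rx": 0,"ry": 0,"rz": 0.75,"hand": 0.035},{"tx": 0.06,"ty": 0.335,"tz": 0.12,"rx": 0,"ry": 0,"rz": 0.9,"hand": 0.035},{"tx": 0.065,"ty": 0.39,"tz": 0.12,"rx": 0,"ry": 0,"rz": 1.05,"hand": 0.035}]'

```text
time: 10.68
position: [503.0, 100.3, 358.0]
orientation: [[0.061, 0.998, 0.001], [0.998, -0.061, 0.0], [0.0, 0.001, -1.0]]
wrist_force: [0.2, -0.8, -1.1]
opening: 44.8
```

Call:
apply_moves --plan '[{"tx": 0,"ty": 0.05,"tz": 0,"rx": 0,"ry": 0,"rz": 0,"hand": 0.035},{"tx": 0,"ty": 0.09,"tz": -0.03,"rx": 0,"ry": 0,"rz": 0,"hand": 0.035},{"tx": 0,"ty": 0.097,"tz": -0.07,"rx": 0,"ry": 0,"rz": 0,"hand": 0.035},{"tx": 0,"ty": 0.097,"tz": -0.1,"rx": 0,"ry": 0,"rz": 0,"hand": 0.035},{"tx": 0,"ty": 0.097,"tz": -0.12,"rx": 0,"ry": 0,"rz": 0,"hand": 0.035},{"tx": 0,"ty": 0.097,"tz": -0.12,"rx": 0,"ry": 0,"rz": 0,"hand": 0.035}]'

```text
time: 11.42
position: [502.4, 195.3, 236.7]
orientation: [[0.066, 0.998, -0.002], [0.998, -0.066, -0.001], [-0.001, -0.002, -1.0]]
wrist_force: [0.4, 0.6, 0.0]
opening: 45.1
```

Call:
apply_moves --plan '[{"tx": 0,"ty": 0,"tz": -0.01,"rx": 0,"ry": 0,"rz": 0,"hand": 0.035},{"tx": 0,"ty": 0,"tz": -0.018,"rx": 0,"ry": 0,"rz": 0,"hand": 0.035},{"tx": 0,"ty": 0,"tz": -0.022,"rx": 0,"ry": 0,"rz": 0,"hand": 0.035},{"tx": 0,"ty": 0,"tz": -0.022,"rx": 0,"ry": 0,"rz": 0,"hand": 0.035},{"tx": 0,"ty": 0,"tz": -0.022,"rx": 0,"ry": 0,"rz": 0,"hand": 0.05},{"tx": 0,"ty": 0,"tz": -0.022,"rx": 0,"ry": 0,"rz": 0,"hand": 0.06},{"tx": 0,"ty": 0,"tz": -0.022,"rx": 0,"ry": 0,"rz": 0,"hand": 0.06},{"tx": 0,"ty": 0,"tz": 0.02,"rx": 0,"ry": 0,"rz": 0,"hand": 0.06},{"tx": 0,"ty": 0,"tz": 0.07,"rx": 0,"ry": 0,"rz": 0,"hand": 0.06},{"tx": 0,"ty": 0,"tz": 0.12,"rx": 0,"ry": 0,"rz": 0,"hand": 0.06}]'

```text
time: 12.68
position: [502.6, 195.4, 359.1]
orientation: [[0.066, 0.998, 0.0], [0.998, -0.066, 0.0], [0.0, 0.0, -1.0]]
wrist_force: [1.4, 1.0, 0.0]
opening: 59.6
```

```bash
python3 - <<'E'
from h import *
g=snap('top','t7.png');P=pts(g);print(get_obs()['position'])
Z=P[...,2];hsv=cv2.cvtColor(g['color'],cv2.COLOR_RGB2HSV)
box=(P[...,0]>395)&(P[...,0]<600)&(P[...,1]>100)
cups(P,g['color'],box,76,(('green',45,95),))
box=(P[...,0]>395)&(P[...,0]<570)&(P[...,1]<-130)
cups(P,g['color'],box,101,(('blue',105,130),('brown',0,12)))
E
```

```text
[503.42335614 195.71858057 365.61559316]
green few 0
blue 111 [ 509.6 -188.9] res 1.1 minenc ((509.1295166015625, -188.84500122070312), 22.419706344604492)
brown 148 [ 497.5 -262.5] res 4.3 minenc ((496.7947998046875, -282.03558349609375), 42.0134391784668)
```

View pics/t7.png

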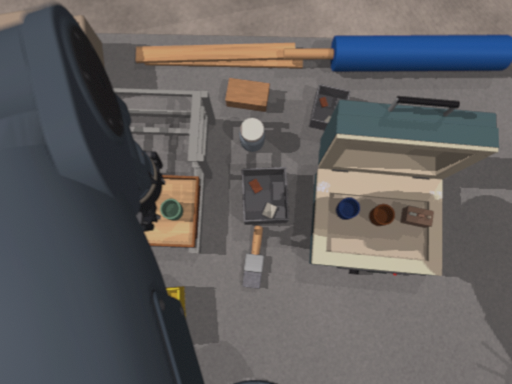

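Green stands on the tray at (172,209). Next is blue, at about (510,-190).

Call:
apply_moves --plan '[{"tx": 0,"ty": -0.05,"tz": 0,"rx": 0,"ry": 0,"rz": 0,"hand": 0.06},{"tx": 0.001,"ty": -0.108,"tz": 0,"rx": 0,"ry": 0,"rz": 0,"hand": 0.06},{"tx": 0.002,"ty": -0.166,"tz": 0,"rx": 0,"ry": 0,"rz": 0,"hand": 0.06},{"tx": 0.003,"ty": -0.224,"tz": 0,"rx": 0,"ry": 0,"rz": 0,"hand": 0.06},{"tx": 0.005,"ty": -0.282,"tz": 0,"rx": 0,"ry": 0,"rz": 0,"hand": 0.06},{"tx": 0.006,"ty": -0.34,"tz": 0,"rx": 0,"ry": 0,"rz": 0,"hand": 0.06},{"tx": 0.007,"ty": -0.385,"tz": 0,"rx": 0,"ry": 0,"rz": 0,"hand": 0.06},{"tx": 0.007,"ty": -0.385,"tz": 0,"rx": 0,"ry": 0,"rz": 0,"hand": 0.06},{"tx": 0.007,"ty": -0.385,"tz": 0,"rx": 0,"ry": 0,"rz": 0,"hand": 0.06}]'

```text
time: 13.85
position: [509.7, -189.3, 357.4]
orientation: [[0.066, 0.998, -0.0], [0.998, -0.066, 0.0], [0.0, -0.0, -1.0]]
wrist_force: [0.1, 0.0, -0.5]
opening: 60.1
```

```bash
python3 - <<'E'
from h import *
g=wsnap('w8.png');print(g['obs']['position'],g['obs']['joints'].round(1));P=pts(g)
box=(P[...,0]>395)&(P[...,0]<560)&(P[...,1]<-130)&(P[...,1]>-390)
cups(P,g['color'],box)
E
```

```text
[ 509.74886908 -189.34220681  357.36078422] [-20.4  18.1  -1.1  70.9   0.   73.4]
green few 0
blue 900 [ 510.4 -189.2] res 1.1 minenc ((510.1868896484375, -189.78477478027344), 22.71927261352539)
brown 830 [ 498.3 -261.9] res 1.2 minenc ((496.94232177734375, -275.46771240234375), 35.342872619628906)
```

View pics/w8.png

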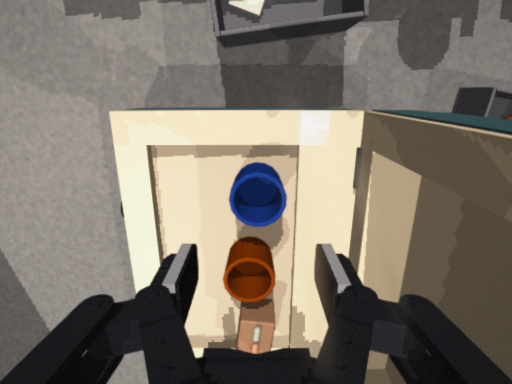

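Blue is at (258,195), between the jaws. I'll descend and grip.

Call:
apply_moves --plan '[{"tx": 0.0005,"ty": -0.0006,"tz": -0.04,"rx": 0,"ry": 0,"rz": 0,"hand": 0.058},{"tx": 0.0005,"ty": -0.0006,"tz": -0.08,"rx": 0,"ry": 0,"rz": 0,"hand": 0.058},{"tx": 0.0005,"ty": -0.0006,"tz": -0.105,"rx": 0,"ry": 0,"rz": 0,"hand": 0.058},{"tx": 0.0005,"ty": -0.0006,"tz": -0.115,"rx": 0,"ry": 0,"rz": 0,"hand": 0.058},{"tx": 0.0005,"ty": -0.0006,"tz": -0.115,"rx": 0,"ry": 0,"rz": 0,"hand": 0.058},{"tx": 0.0005,"ty": -0.0006,"tz": -0.115,"rx": 0,"ry": 0,"rz": 0,"hand": 0.035},{"tx": 0.0005,"ty": -0.0006,"tz": -0.115,"rx": 0,"ry": 0,"rz": 0,"hand": 0.035},{"tx": 0.0005,"ty": -0.0006,"tz": -0.115,"rx": 0,"ry": 0,"rz": 0,"hand": 0.035},{"tx": 0.0005,"ty": -0.0006,"tz": -0.115,"rx": 0,"ry": 0,"rz": 0,"hand": 0.035}]' --newtons 30

```text
time: 15.02
position: [510.8, -190.1, 243.7]
orientation: [[0.066, 0.998, 0.002], [0.998, -0.066, -0.0], [-0.0, 0.002, -1.0]]
wrist_force: [-1.1, 2.8, 7.5]
opening: 44.5
```

Call:
apply_moves --plan '[{"tx": 0,"ty": 0,"tz": 0.025,"rx": 0,"ry": 0,"rz": 0,"hand": 0.035},{"tx": 0,"ty": 0,"tz": 0.07,"rx": 0,"ry": 0,"rz": 0,"hand": 0.035},{"tx": 0,"ty": 0.03,"tz": 0.11,"rx": 0,"ry": 0,"rz": 0,"hand": 0.035},{"tx": -0.002,"ty": 0.085,"tz": 0.12,"rx": 0,"ry": 0,"rz": 0,"hand": 0.035},{"tx": -0.004,"ty": 0.14,"tz": 0.12,"rx": 0,"ry": 0,"rz": 0,"hand": 0.035},{"tx": -0.006,"ty": 0.195,"tz": 0.12,"rx": 0,"ry": 0,"rz": 0,"hand": 0.035},{"tx": -0.008,"ty": 0.25,"tz": 0.12,"rx": 0,"ry": 0,"rz": 0,"hand": 0.035},{"tx": -0.008,"ty": 0.305,"tz": 0.12,"rx": 0,"ry": 0,"rz": 0,"hand": 0.035},{"tx": -0.008,"ty": 0.36,"tz": 0.12,"rx": 0,"ry": 0,"rz": 0,"hand": 0.035},{"tx": -0.008,"ty": 0.415,"tz": 0.12,"rx": 0,"ry": 0,"rz": 0,"hand": 0.035}]'

```text
time: 16.27
position: [502.1, 226.7, 363.3]
orientation: [[0.066, 0.998, 0.001], [0.998, -0.066, 0.0], [0.001, 0.001, -1.0]]
wrist_force: [0.2, -1.9, -0.7]
opening: 43.8
```

Call:
apply_moves --plan '[{"tx": 0,"ty": 0.05,"tz": 0,"rx": 0,"ry": 0,"rz": 0,"hand": 0.035},{"tx": 0,"ty": 0.09,"tz": 0,"rx": 0,"ry": 0,"rz": 0,"hand": 0.035},{"tx": 0,"ty": 0.115,"tz": -0.03,"rx": 0,"ry": 0,"rz": 0,"hand": 0.035},{"tx": 0,"ty": 0.115,"tz": -0.07,"rx": 0,"ry": 0,"rz": 0,"hand": 0.035},{"tx": 0,"ty": 0.115,"tz": -0.1,"rx": 0,"ry": 0,"rz": 0,"hand": 0.035},{"tx": 0,"ty": 0.115,"tz": -0.12,"rx": 0,"ry": 0,"rz": 0,"hand": 0.035},{"tx": 0,"ty": 0.115,"tz": -0.12,"rx": 0,"ry": 0,"rz": 0,"hand": 0.035},{"tx": 0,"ty": 0.115,"tz": -0.12,"rx": 0,"ry": 0,"rz": 0,"hand": 0.035}]'

```text
time: 17.27
position: [502.7, 340.1, 243.8]
orientation: [[0.066, 0.998, 0.001], [0.998, -0.066, 0.001], [0.001, 0.001, -1.0]]
wrist_force: [0.4, -0.1, 0.1]
opening: 44.0
```

Call:
apply_moves --plan '[{"tx": 0,"ty": 0,"tz": -0.012,"rx": 0,"ry": 0,"rz": 0,"hand": 0.035},{"tx": 0,"ty": 0,"tz": -0.02,"rx": 0,"ry": 0,"rz": 0,"hand": 0.035},{"tx": 0,"ty": 0,"tz": -0.0245,"rx": 0,"ry": 0,"rz": 0,"hand": 0.035},{"tx": 0,"ty": 0,"tz": -0.0245,"rx": 0,"ry": 0,"rz": 0,"hand": 0.035},{"tx": 0,"ty": 0,"tz": -0.0245,"rx": 0,"ry": 0,"rz": 0,"hand": 0.05},{"tx": 0,"ty": 0,"tz": -0.0245,"rx": 0,"ry": 0,"rz": 0,"hand": 0.06},{"tx": 0,"ty": 0,"tz": -0.0245,"rx": 0,"ry": 0,"rz": 0,"hand": 0.06},{"tx": 0,"ty": 0,"tz": 0.02,"rx": 0,"ry": 0,"rz": 0,"hand": 0.06},{"tx": 0,"ty": 0,"tz": 0.07,"rx": 0,"ry": 0,"rz": 0,"hand": 0.06},{"tx": 0,"ty": 0,"tz": 0.115,"rx": 0,"ry": 0,"rz": 0,"hand": 0.06}]'

```text
time: 18.52
position: [502.2, 339.8, 359.2]
orientation: [[0.066, 0.998, 0.0], [0.998, -0.066, 0.0], [0.0, 0.0, -1.0]]
wrist_force: [1.4, 1.1, -0.4]
opening: 60.1
```

Call:
apply_moves --plan '[{"tx": 0,"ty": -0.05,"tz": 0,"rx": 0,"ry": 0,"rz": 0,"hand": 0.06},{"tx": 0,"ty": -0.11,"tz": 0,"rx": 0,"ry": 0,"rz": 0,"hand": 0.06},{"tx": 0,"ty": -0.17,"tz": 0,"rx": 0,"ry": 0,"rz": 0,"hand": 0.06},{"tx": 0,"ty": -0.23,"tz": 0,"rx": 0,"ry": 0,"rz": 0,"hand": 0.06},{"tx": 0,"ty": -0.29,"tz": 0,"rx": 0,"ry": 0,"rz": 0,"hand": 0.06},{"tx": -0.001,"ty": -0.35,"tz": 0,"rx": 0,"ry": 0,"rz": 0,"hand": 0.06},{"tx": -0.002,"ty": -0.41,"tz": 0,"rx": 0,"ry": 0,"rz": 0,"hand": 0.06},{"tx": -0.003,"ty": -0.47,"tz": 0,"rx": 0,"ry": 0,"rz": 0,"hand": 0.06},{"tx": -0.004,"ty": -0.53,"tz": 0,"rx": 0,"ry": 0,"rz": 0,"hand": 0.06},{"tx": -0.005,"ty": -0.585,"tz": 0,"rx": 0,"ry": 0,"rz": 0,"hand": 0.06}]'

```text
time: 19.77
position: [496.9, -247.3, 357.6]
orientation: [[0.066, 0.998, 0.0], [0.998, -0.066, -0.0], [-0.0, 0.0, -1.0]]
wrist_force: [0.9, 0.7, 0.4]
opening: 60.0
```

Call:
apply_moves --plan '[{"tx": 0,"ty": -0.017,"tz": 0,"rx": 0,"ry": 0,"rz": 0,"hand": 0.06},{"tx": 0,"ty": -0.017,"tz": 0,"rx": 0,"ry": 0,"rz": 0,"hand": 0.06},{"tx": 0,"ty": -0.017,"tz": 0,"rx": 0,"ry": 0,"rz": 0,"hand": 0.06}]'

```text
time: 20.15
position: [497.5, -261.1, 357.5]
orientation: [[0.065, 0.998, -0.0], [0.998, -0.065, 0.0], [0.0, -0.0, -1.0]]
wrist_force: [-0.4, 0.3, -0.9]
opening: 60.1
```

```bash
python3 - <<'E'
from h import *
g=wsnap('w9.png');print(g['obs']['position'],g['obs']['joints'].round(1));P=pts(g)
box=(P[...,0]>395)&(P[...,0]<560)&(P[...,1]<-130)&(P[...,1]>-390)
cups(P,g['color'],box)
g=snap('top','t9.png');P=pts(g)
box=(P[...,0]>395)&(P[...,0]<640)&(P[...,1]>100)
cups(P,g['color'],box,76,(('green',45,95),('blue',105,130)))
Z=P[...,2];hsv=cv2.cvtColor(g['color'],cv2.COLOR_RGB2HSV);X=P[...,0];Y=P[...,1]
rect('tray lip',P,(hsv[...,1]>60)&(hsv[...,0]<22)&(Z>44)&(Z<54)&(Y>125)&(Y<410)&(X>410)&(X<600))
E
```

```text
[ 497.45856182 -261.09126202  357.45977288] [-27.7  20.2   1.9  71.7   0.   66. ]
green few 0
blue few 0
brown 923 [ 498.  -262.3] res 1.1 minenc ((498.0631103515625, -277.72357177734375), 37.393062591552734)
green few 0
blue 98 [501.6 339.1] res 1.1 minenc ((501.5274353027344, 338.9886474609375), 22.352951049804688)
tray lip 1005 c [503.8 267.4] [259.5 160.7] 89.27 z [44.9 50.  52.8]
    [[421.70001220703125, 138.6999969482422], [582.4000244140625, 136.60000610351562], [585.7999877929688, 396.1000061035156], [425.1000061035156, 398.20001220703125]]
```

View pics/t9.png

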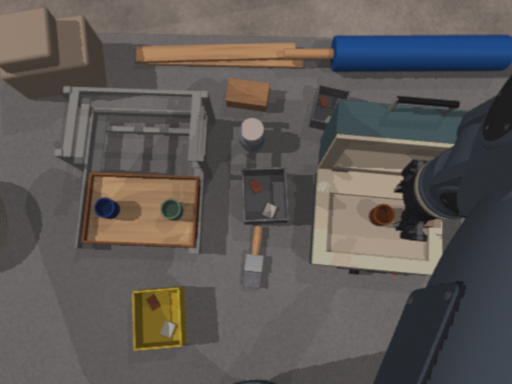

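View pics/w9.png

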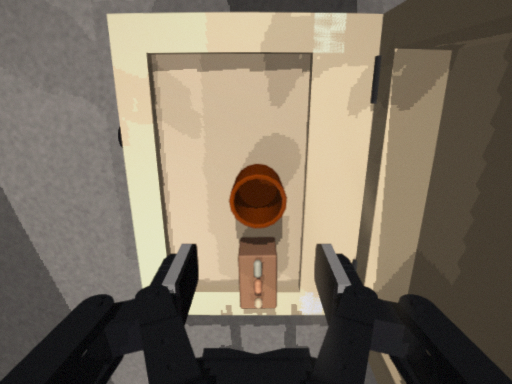

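Green and blue stand on the tray at (172,209) and (106,208). Brown is in front of the jaws at (258,198), so I'll grip it.

Call:
apply_moves --plan '[{"tx": 0.0004,"ty": -0.0015,"tz": -0.04,"rx": 0,"ry": 0,"rz": 0,"hand": 0.058},{"tx": 0.0004,"ty": -0.0015,"tz": -0.08,"rx": 0,"ry": 0,"rz": 0,"hand": 0.058},{"tx": 0.0004,"ty": -0.0015,"tz": -0.105,"rx": 0,"ry": 0,"rz": 0,"hand": 0.058},{"tx": 0.0004,"ty": -0.0015,"tz": -0.115,"rx": 0,"ry": 0,"rz": 0,"hand": 0.058},{"tx": 0.0004,"ty": -0.0015,"tz": -0.115,"rx": 0,"ry": 0,"rz": 0,"hand": 0.058},{"tx": 0.0004,"ty": -0.0015,"tz": -0.115,"rx": 0,"ry": 0,"rz": 0,"hand": 0.035},{"tx": 0.0004,"ty": -0.0015,"tz": -0.115,"rx": 0,"ry": 0,"rz": 0,"hand": 0.035},{"tx": 0.0004,"ty": -0.0015,"tz": -0.115,"rx": 0,"ry": 0,"rz": 0,"hand": 0.035},{"tx": 0.0004,"ty": -0.0015,"tz": -0.115,"rx": 0,"ry": 0,"rz": 0,"hand": 0.035}]' --newtons 30

```text
time: 21.38
position: [498.2, -263.7, 243.8]
orientation: [[0.066, 0.998, 0.002], [0.998, -0.066, -0.001], [-0.001, 0.002, -1.0]]
wrist_force: [-0.2, 2.0, 9.1]
opening: 44.3
```

Call:
apply_moves --plan '[{"tx": 0,"ty": 0,"tz": 0.025,"rx": 0,"ry": 0,"rz": 0,"hand": 0.035},{"tx": 0,"ty": 0,"tz": 0.07,"rx": 0,"ry": 0,"rz": 0,"hand": 0.035},{"tx": 0,"ty": 0.03,"tz": 0.11,"rx": 0,"ry": 0,"rz": 0,"hand": 0.035},{"tx": 0.001,"ty": 0.085,"tz": 0.12,"rx": 0,"ry": 0,"rz": 0,"hand": 0.035},{"tx": 0.002,"ty": 0.14,"tz": 0.12,"rx": 0,"ry": 0,"rz": 0,"hand": 0.035},{"tx": 0.003,"ty": 0.195,"tz": 0.12,"rx": 0,"ry": 0,"rz": 0,"hand": 0.035},{"tx": 0.004,"ty": 0.25,"tz": 0.12,"rx": 0,"ry": 0,"rz": 0,"hand": 0.035},{"tx": 0.004,"ty": 0.305,"tz": 0.12,"rx": 0,"ry": 0,"rz": 0,"hand": 0.035},{"tx": 0.004,"ty": 0.36,"tz": 0.12,"rx": 0,"ry": 0,"rz": 0,"hand": 0.035},{"tx": 0.004,"ty": 0.415,"tz": 0.12,"rx": 0,"ry": 0,"rz": 0,"hand": 0.035}]'

```text
time: 22.62
position: [501.5, 153.2, 363.3]
orientation: [[0.066, 0.998, 0.001], [0.998, -0.066, 0.0], [0.0, 0.001, -1.0]]
wrist_force: [1.4, -0.2, -1.4]
opening: 44.1
```

Call:
apply_moves --plan '[{"tx": 0,"ty": 0.05,"tz": 0,"rx": 0,"ry": 0,"rz": 0,"hand": 0.035},{"tx": 0,"ty": 0.09,"tz": 0,"rx": 0,"ry": 0,"rz": 0,"hand": 0.035},{"tx": 0,"ty": 0.116,"tz": -0.03,"rx": 0,"ry": 0,"rz": 0,"hand": 0.035},{"tx": 0,"ty": 0.116,"tz": -0.07,"rx": 0,"ry": 0,"rz": 0,"hand": 0.035},{"tx": 0,"ty": 0.116,"tz": -0.1,"rx": 0,"ry": 0,"rz": 0,"hand": 0.035},{"tx": 0,"ty": 0.116,"tz": -0.12,"rx": 0,"ry": 0,"rz": 0,"hand": 0.035},{"tx": 0,"ty": 0.116,"tz": -0.12,"rx": 0,"ry": 0,"rz": 0,"hand": 0.035},{"tx": 0,"ty": 0.116,"tz": -0.12,"rx": 0,"ry": 0,"rz": 0,"hand": 0.035}]'

```text
time: 23.62
position: [502.1, 267.5, 243.7]
orientation: [[0.066, 0.998, 0.001], [0.998, -0.066, 0.001], [0.001, 0.001, -1.0]]
wrist_force: [0.4, -0.1, -0.8]
opening: 44.4
```

Call:
apply_moves --plan '[{"tx": 0,"ty": 0,"tz": -0.012,"rx": 0,"ry": 0,"rz": 0,"hand": 0.035},{"tx": 0,"ty": 0,"tz": -0.02,"rx": 0,"ry": 0,"rz": 0,"hand": 0.035},{"tx": 0,"ty": 0,"tz": -0.0245,"rx": 0,"ry": 0,"rz": 0,"hand": 0.035},{"tx": 0,"ty": 0,"tz": -0.0245,"rx": 0,"ry": 0,"rz": 0,"hand": 0.035},{"tx": 0,"ty": 0,"tz": -0.0245,"rx": 0,"ry": 0,"rz": 0,"hand": 0.05},{"tx": 0,"ty": 0,"tz": -0.0245,"rx": 0,"ry": 0,"rz": 0,"hand": 0.06},{"tx": 0,"ty": 0,"tz": -0.0245,"rx": 0,"ry": 0,"rz": 0,"hand": 0.06},{"tx": 0,"ty": 0,"tz": 0.02,"rx": 0,"ry": 0,"rz": 0,"hand": 0.06},{"tx": 0,"ty": 0,"tz": 0.07,"rx": 0,"ry": 0,"rz": 0,"hand": 0.06},{"tx": 0,"ty": 0,"tz": 0.115,"rx": 0,"ry": 0,"rz": 0,"hand": 0.06}]'

```text
time: 24.88
position: [501.6, 267.3, 359.2]
orientation: [[0.066, 0.998, 0.0], [0.998, -0.066, 0.0], [0.0, 0.0, -1.0]]
wrist_force: [0.5, 0.2, -0.9]
opening: 59.9
```

Call:
apply_moves --plan '[{"tx": -0.03,"ty": 0,"tz": 0,"rx": 0,"ry": 0,"rz": 0,"hand": 0.04},{"tx": -0.08,"ty": 0,"tz": 0,"rx": 0,"ry": 0,"rz": 0,"hand": 0.02},{"tx": -0.13,"ty": 0,"tz": 0,"rx": 0,"ry": 0,"rz": 0,"hand": 0.0},{"tx": -0.13,"ty": 0,"tz": 0,"rx": 0,"ry": 0,"rz": 0,"hand": 0.0},{"tx": -0.13,"ty": 0,"tz": 0,"rx": 0,"ry": 0,"rz": 0,"hand": 0.0},{"tx": -0.13,"ty": 0,"tz": 0,"rx": 0,"ry": 0,"rz": 0,"hand": 0.0}]'

```text
time: 25.62
position: [372.6, 267.4, 357.4]
orientation: [[0.067, 0.998, 0.0], [0.998, -0.067, 0.0], [0.0, 0.0, -1.0]]
wrist_force: [-0.3, -0.0, -0.3]
opening: 0.1
```

```bash
python3 - <<'E'
from h import *
o=get_obs();print(o['position'],o['opening'])
g=snap('scene','s10.png');P=pts(g)
box=(P[...,0]>395)&(P[...,0]<640)&(P[...,1]>100)
cups(P,g['color'],box,76,(('green',45,95),('blue',105,130)))
Z=P[...,2];hsv=cv2.cvtColor(g['color'],cv2.COLOR_RGB2HSV);X=P[...,0];Y=P[...,1]
rect('tray lip S',P,(hsv[...,1]>60)&(hsv[...,0]<22)&(Z>44)&(Z<54)&(Y>125)&(Y<410)&(X>410)&(X<600))
E
```

```text
[372.58069398 267.44319653 357.37403302] 0.1076608356894318
green 67 [505.3 194. ] res 1.1 minenc ((505.5305480957031, 191.28897094726562), 23.572206497192383)
blue 88 [503.3 339. ] res 1.6 minenc ((501.77593994140625, 338.649169921875), 23.23941993713379)
tray lip S 683 c [504.5 269.5] [253.5 165.5] 89.96 z [44.6 49.  52.2]
    [[421.70001220703125, 142.89999389648438], [587.2000122070312, 142.6999969482422], [587.4000244140625, 396.20001220703125], [421.8999938964844, 396.3999938964844]]
```

View pics/s10.png

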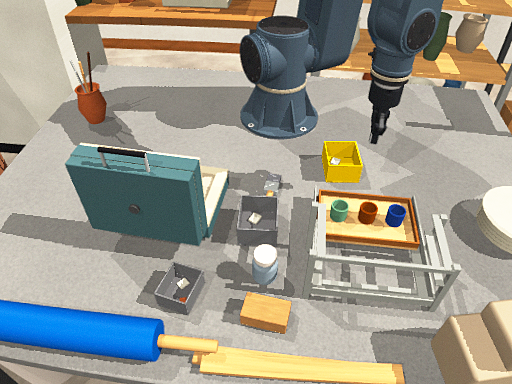

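All three cups stand on the tray, at (339,211), (368,213) and (396,215). I'll lower the closed fingers in front of the tray's middle.

Call:
apply_moves --plan '[{"tx": 0.006,"ty": 0,"tz": -0.05,"rx": 0,"ry": 0,"rz": 0.015,"hand": 0.0},{"tx": 0.012,"ty": 0,"tz": -0.1,"rx": 0,"ry": 0,"rz": 0.03,"hand": 0.0},{"tx": 0.012,"ty": 0,"tz": -0.14,"rx": 0,"ry": 0,"rz": 0.05,"hand": 0.0},{"tx": 0.012,"ty": 0,"tz": -0.156,"rx": 0,"ry": 0,"rz": 0.05,"hand": 0.0},{"tx": 0.012,"ty": 0,"tz": -0.156,"rx": 0,"ry": 0,"rz": 0.05,"hand": 0.0},{"tx": 0.022,"ty": 0,"tz": -0.156,"rx": 0,"ry": 0,"rz": 0.05,"hand": 0.0},{"tx": 0.032,"ty": 0,"tz": -0.156,"rx": 0,"ry": 0,"rz": 0.05,"hand": 0.0},{"tx": 0.037,"ty": 0,"tz": -0.156,"rx": 0,"ry": 0,"rz": 0.05,"hand": 0.0},{"tx": 0.042,"ty": 0,"tz": -0.156,"rx": 0,"ry": 0,"rz": 0.05,"hand": 0.0},{"tx": 0.047,"ty": 0,"tz": -0.156,"rx": 0,"ry": 0,"rz": 0.05,"hand": 0.0}]'

```text
time: 26.92
position: [418.6, 267.3, 201.5]
orientation: [[0.016, 1.0, -0.001], [1.0, -0.016, 0.0], [0.0, -0.001, -1.0]]
wrist_force: [-5.6, 0.2, 5.0]
opening: -0.2
```

```bash
python3 - <<'E'
from h import *
o=get_obs();print(o['position'],o['wrist_force'])
snap('scene','s11.png')
E
```

```text
[418.55579655 267.25350623 201.52576685] [-5.55365819  0.2229207   4.98554889]
```

View pics/s11.png

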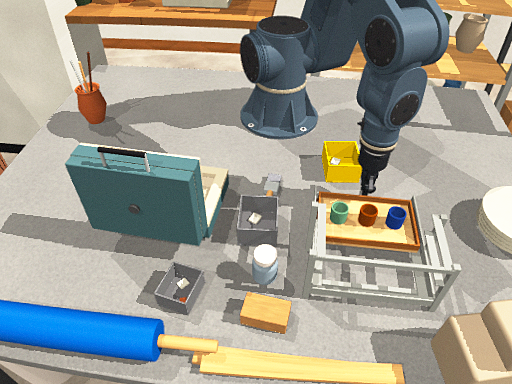

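The fingers touch the lip in the middle with about 6 N. Now I'll push.

Call:
apply_moves --plan '[{"tx": 0.008,"ty": 0,"tz": 0,"rx": 0,"ry": 0,"rz": 0,"hand": 0.0},{"tx": 0.018,"ty": 0,"tz": 0,"rx": 0,"ry": 0,"rz": 0,"hand": 0.0},{"tx": 0.028,"ty": 0,"tz": 0,"rx": 0,"ry": 0,"rz": 0,"hand": 0.0},{"tx": 0.038,"ty": -0.0004,"tz": 0,"rx": 0,"ry": 0,"rz": 0,"hand": 0.0},{"tx": 0.048,"ty": -0.0006,"tz": 0,"rx": 0,"ry": 0,"rz": 0,"hand": 0.0},{"tx": 0.058,"ty": -0.0008,"tz": 0,"rx": 0,"ry": 0,"rz": 0,"hand": 0.0},{"tx": 0.066,"ty": -0.0009,"tz": 0,"rx": 0,"ry": 0,"rz": 0,"hand": 0.0},{"tx": 0.07,"ty": -0.001,"tz": 0,"rx": 0,"ry": 0,"rz": 0,"hand": 0.0}]'

```text
time: 27.98
position: [489.2, 266.3, 201.4]
orientation: [[0.016, 1.0, -0.0], [1.0, -0.016, 0.0], [0.0, -0.0, -1.0]]
wrist_force: [-6.1, 1.0, 4.4]
opening: 0.1
```

Call:
apply_moves --plan '[{"tx": 0.008,"ty": 0,"tz": 0,"rx": 0,"ry": 0,"rz": 0,"hand": 0.0},{"tx": 0.018,"ty": 0,"tz": 0,"rx": 0,"ry": 0,"rz": 0,"hand": 0.0},{"tx": 0.028,"ty": 0,"tz": 0,"rx": 0,"ry": 0,"rz": 0,"hand": 0.0},{"tx": 0.036,"ty": -0.0004,"tz": 0,"rx": 0,"ry": 0,"rz": 0,"hand": 0.0},{"tx": 0.044,"ty": -0.0006,"tz": 0,"rx": 0,"ry": 0,"rz": 0,"hand": 0.0},{"tx": 0.05,"ty": -0.0008,"tz": 0,"rx": 0,"ry": 0,"rz": 0,"hand": 0.0},{"tx": 0.054,"ty": -0.0009,"tz": 0,"rx": 0,"ry": 0,"rz": 0,"hand": 0.0}]'

```text
time: 28.85
position: [543.1, 265.4, 201.4]
orientation: [[0.016, 1.0, -0.0], [1.0, -0.016, -0.0], [-0.0, -0.0, -1.0]]
wrist_force: [-5.1, -0.4, 1.4]
opening: -0.1
```

```bash
python3 - <<'E'
from h import *
o=get_obs();print(o['position'],o['wrist_force'])
snap('scene','s12.png')
E
```

```text
[543.05356562 265.41413152 201.40887731] [-5.13999196 -0.42597378  1.40484441]
```

View pics/s12.png

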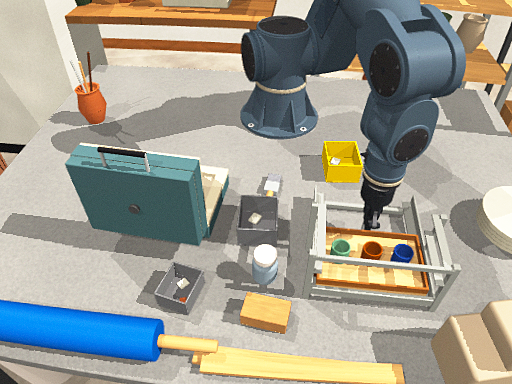

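The tray slides straight at 5–6 N with the cups upright. I'll creep to the stop.

Call:
apply_moves --plan '[{"tx": 0.005,"ty": 0,"tz": 0,"rx": 0,"ry": 0,"rz": 0,"hand": 0.0},{"tx": 0.01,"ty": 0,"tz": 0,"rx": 0,"ry": 0,"rz": 0,"hand": 0.0},{"tx": 0.013,"ty": 0,"tz": 0,"rx": 0,"ry": 0,"rz": 0,"hand": 0.0},{"tx": 0.015,"ty": 0,"tz": 0,"rx": 0,"ry": 0,"rz": 0,"hand": 0.0},{"tx": 0.015,"ty": 0,"tz": 0,"rx": 0,"ry": 0,"rz": 0,"hand": 0.0}]'

```text
time: 29.52
position: [557.3, 265.6, 201.4]
orientation: [[0.016, 1.0, -0.001], [1.0, -0.016, 0.0], [0.0, -0.001, -1.0]]
wrist_force: [-7.5, 0.9, 2.5]
opening: 0.2
```

Call:
apply_moves --plan '[{"tx": 0.002,"ty": 0,"tz": 0,"rx": 0,"ry": 0,"rz": 0,"hand": 0.0},{"tx": 0.003,"ty": 0,"tz": 0,"rx": 0,"ry": 0,"rz": 0,"hand": 0.0},{"tx": 0.004,"ty": 0,"tz": 0,"rx": 0,"ry": 0,"rz": 0,"hand": 0.0},{"tx": 0.004,"ty": 0,"tz": 0,"rx": 0,"ry": 0,"rz": 0,"hand": 0.0}]'

```text
time: 30.02
position: [559.4, 266.2, 201.3]
orientation: [[0.014, 1.0, -0.006], [1.0, -0.014, 0.002], [0.002, -0.006, -1.0]]
wrist_force: [-28.2, 7.2, 15.2]
opening: 0.0
```

The force jumped to 28 N at x≈559, which is the stop. I'll back off and check.

Call:
apply_moves --plan '[{"tx": -0.02,"ty": 0,"tz": 0,"rx": 0,"ry": 0,"rz": 0,"hand": 0.0},{"tx": -0.07,"ty": 0,"tz": 0,"rx": 0,"ry": 0,"rz": 0,"hand": 0.0},{"tx": -0.12,"ty": 0,"tz": 0.03,"rx": 0,"ry": 0,"rz": 0,"hand": 0.0},{"tx": -0.14,"ty": -0.03,"tz": 0.08,"rx": 0,"ry": 0,"rz": 0,"hand": 0.03},{"tx": -0.14,"ty": -0.09,"tz": 0.13,"rx": 0,"ry": 0,"rz": 0,"hand": 0.06},{"tx": -0.13,"ty": -0.15,"tz": 0.16,"rx": 0,"ry": 0,"rz": 0,"hand": 0.06},{"tx": -0.12,"ty": -0.21,"tz": 0.18,"rx": 0,"ry": 0,"rz": 0,"hand": 0.06},{"tx": -0.11,"ty": -0.27,"tz": 0.18,"rx": 0,"ry": 0,"rz": 0,"hand": 0.06},{"tx": -0.1,"ty": -0.33,"tz": 0.18,"rx": 0,"ry": 0,"rz": 0,"hand": 0.06},{"tx": -0.1,"ty": -0.33,"tz": 0.18,"rx": 0,"ry": 0,"rz": 0,"hand": 0.06}]'

```text
time: 31.28
position: [462.2, -67.6, 381.9]
orientation: [[0.02, 1.0, 0.002], [1.0, -0.02, -0.001], [-0.001, 0.002, -1.0]]
wrist_force: [-0.2, 0.2, 0.3]
opening: 59.7
```

```bash
python3 - <<'E'
from h import *
o=get_obs();print(o['position'],o['wrist_force'])
for n in ['top','scene']:
    g=snap(n,n+'13.png');P=pts(g);Z=P[...,2];hsv=cv2.cvtColor(g['color'],cv2.COLOR_RGB2HSV);X=P[...,0];Y=P[...,1]
    rect('lip '+n,P,(hsv[...,1]>60)&(hsv[...,0]<22)&(Z>44)&(Z<55)&(Y>125)&(Y<410)&(X>540)&(X<760))
    rect('all '+n,P,(hsv[...,1]>60)&(hsv[...,0]<25)&(Z>28)&(Z<55)&(Y>125)&(Y<410)&(X>540)&(X<760))
    cups(P,g['color'],(X>560)&(X<740)&(Y>100),76,(('green',45,95),('blue',105,130),('brown',0,12)))
    if n=='top': rect('cones',P,(X>395)&(X<560)&(Y<-150)&(Y>-385)&(Z>86)&(Z<112))
E
```

```text
[462.15579259 -67.63838153 381.9222813 ] [-0.21841126  0.16007858  0.28140794]
lip top 848 c [652.1 268.6] [254.1 163.3] 89.46 z [44.9 49.8 52.9]
    [[569.2999877929688, 142.3000030517578], [732.5999755859375, 140.8000030517578], [735.0, 394.79998779296875], [571.7000122070312, 396.3999938964844]]
all top 5660 c [652. 267.] [262.6 163.4] 89.46 z [30.1 33.1 50.7]
    [[569.0999755859375, 136.5], [732.5, 134.89999389648438], [735.0, 397.5], [571.5999755859375, 399.1000061035156]]
green few 0
blue 77 [648.8 338.3] res 1.1 minenc ((648.5567626953125, 338.498046875), 22.115034103393555)
brown 109 [648.1 266.9] res 1.2 minenc ((648.0439453125, 266.6517333984375), 22.770465850830078)Traceback (most recent call last):
  File "<stdin>", line 8, in <module>
  File "h.py", line 21, in rect
    n_,l,s,_=cv2.connectedComponentsWithStats(m.astype(np.uint8)); k=(l==1+np.argmax(s[1:,4]))&m
                                                                           ~~~~~~~~~^^^^^^^^^
    return _wrapfunc(a, 'argmax', axis=axis, out=out, **kwds)
    return bound(*args, **kwds)
ValueError: attempt to get argmax of an empty sequence
```

View pics/top13.png

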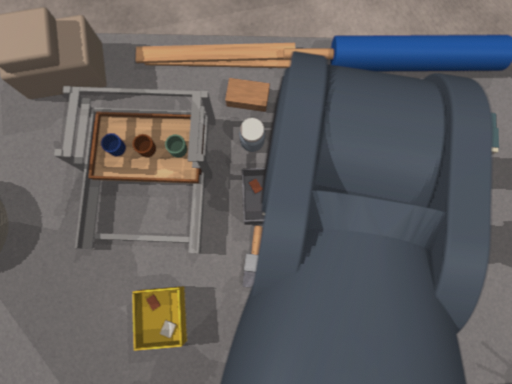

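The tray sits at about (652,267), against an expected (652,265), and it is square. In the top view the cups are at (113,145), (144,146) and (176,145). Next I'll look at the cone pack.

Call:
apply_moves --plan '[{"tx": 0,"ty": -0.055,"tz": 0.02,"rx": 0,"ry": 0,"rz": -0.03,"hand": 0.06},{"tx": 0,"ty": -0.11,"tz": 0.04,"rx": 0,"ry": 0,"rz": -0.06,"hand": 0.06},{"tx": 0,"ty": -0.165,"tz": 0.05,"rx": 0,"ry": 0,"rz": -0.1,"hand": 0.06},{"tx": 0,"ty": -0.22,"tz": 0.05,"rx": 0,"ry": 0,"rz": -0.14,"hand": 0.06},{"tx": 0,"ty": -0.267,"tz": 0.05,"rx": 0,"ry": 0,"rz": -0.17,"hand": 0.06},{"tx": 0,"ty": -0.267,"tz": 0.05,"rx": 0,"ry": 0,"rz": -0.17,"hand": 0.06},{"tx": 0,"ty": -0.267,"tz": 0.05,"rx": 0,"ry": 0,"rz": -0.17,"hand": 0.06}]'

```text
time: 32.2
position: [462.1, -330.7, 431.4]
orientation: [[0.184, 0.983, 0.0], [0.983, -0.184, 0.0], [0.0, 0.0, -1.0]]
wrist_force: [0.3, 0.1, -0.9]
opening: 60.1
```

```bash
python3 - <<'E'
from h import *
g=wsnap('w14.png');print(g['obs']['position']);P=pts(g)
Z=P[...,2];X=P[...,0];Y=P[...,1]
b=(X>395)&(X<560)&(Y<-140)&(Y>-385)
rect('cones',P,b&(Z>86)&(Z<112))
g=snap('scene','s14.png')
E
```

```text
[ 462.14962929 -330.70293188  431.41247757]
cones 1738 c [ 492.7 -341.9] [55.8 34.1] 87.2 z [ 94.5  96.3 104.1]
    [[474.29998779296875, -368.8999938964844], [508.3999938964844, -370.6000061035156], [511.1000061035156, -314.79998779296875], [477.1000061035156, -313.1000061035156]]
```

View pics/w14.png

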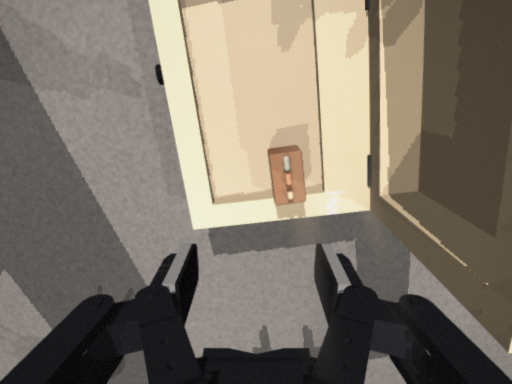

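View pics/s14.png

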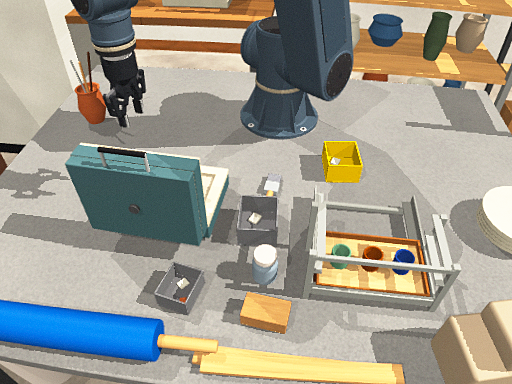

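The pack is now at (492.7,-342) with its long axis at 87° (pixel (287,175)). It was apparently nudged a few mm. I'll align, descend and grip.

Call:
apply_moves --plan '[{"tx": 0.015,"ty": -0.006,"tz": -0.04,"rx": 0,"ry": 0,"rz": 0.068,"hand": 0.055},{"tx": 0.0305,"ty": -0.0112,"tz": -0.09,"rx": 0,"ry": 0,"rz": 0.136,"hand": 0.055},{"tx": 0.0305,"ty": -0.0112,"tz": -0.14,"rx": 0,"ry": 0,"rz": 0.136,"hand": 0.055},{"tx": 0.0305,"ty": -0.0112,"tz": -0.175,"rx": 0,"ry": 0,"rz": 0.136,"hand": 0.055},{"tx": 0.0305,"ty": -0.0112,"tz": -0.191,"rx": 0,"ry": 0,"rz": 0.136,"hand": 0.055},{"tx": 0.0305,"ty": -0.0112,"tz": -0.191,"rx": 0,"ry": 0,"rz": 0.136,"hand": 0.055},{"tx": 0.0305,"ty": -0.0112,"tz": -0.191,"rx": 0,"ry": 0,"rz": 0.136,"hand": 0.025},{"tx": 0.0305,"ty": -0.0112,"tz": -0.191,"rx": 0,"ry": 0,"rz": 0.136,"hand": 0.025},{"tx": 0.0305,"ty": -0.0112,"tz": -0.191,"rx": 0,"ry": 0,"rz": 0.136,"hand": 0.025},{"tx": 0.0305,"ty": -0.0112,"tz": -0.191,"rx": 0,"ry": 0,"rz": 0.136,"hand": 0.025}]' --newtons 40

```text
time: 33.55
position: [492.8, -343.0, 242.3]
orientation: [[0.05, 0.999, 0.002], [0.999, -0.05, -0.001], [-0.001, 0.003, -1.0]]
wrist_force: [0.2, 1.5, 6.9]
opening: 32.9
```

Call:
apply_moves --plan '[{"tx": 0,"ty": 0,"tz": 0.03,"rx": 0,"ry": 0,"rz": 0,"hand": 0.025},{"tx": 0,"ty": 0.01,"tz": 0.08,"rx": 0,"ry": 0,"rz": 0,"hand": 0.025},{"tx": 0.01,"ty": 0.05,"tz": 0.11,"rx": 0,"ry": 0,"rz": 0,"hand": 0.025},{"tx": 0.02,"ty": 0.105,"tz": 0.115,"rx": 0,"ry": 0,"rz": 0,"hand": 0.025},{"tx": 0.03,"ty": 0.16,"tz": 0.115,"rx": 0,"ry": 0,"rz": 0,"hand": 0.025},{"tx": 0.04,"ty": 0.215,"tz": 0.115,"rx": 0,"ry": 0,"rz": 0,"hand": 0.025},{"tx": 0.049,"ty": 0.27,"tz": 0.115,"rx": 0,"ry": 0,"rz": 0,"hand": 0.025},{"tx": 0.049,"ty": 0.32,"tz": 0.1,"rx": 0,"ry": 0,"rz": 0,"hand": 0.025},{"tx": 0.049,"ty": 0.331,"tz": 0.07,"rx": 0,"ry": 0,"rz": 0,"hand": 0.025},{"tx": 0.049,"ty": 0.331,"tz": 0.06,"rx": 0,"ry": 0,"rz": 0,"hand": 0.025}]'

```text
time: 34.8
position: [540.9, -11.0, 300.0]
orientation: [[0.048, 0.999, -0.001], [0.999, -0.048, -0.0], [-0.0, -0.001, -1.0]]
wrist_force: [0.0, -0.8, -1.2]
opening: 33.4
```

Call:
apply_moves --plan '[{"tx": 0,"ty": 0,"tz": -0.04,"rx": 0,"ry": 0,"rz": 0,"hand": 0.025},{"tx": 0,"ty": 0,"tz": -0.075,"rx": 0,"ry": 0,"rz": 0,"hand": 0.025},{"tx": 0,"ty": 0,"tz": -0.1,"rx": 0,"ry": 0,"rz": 0,"hand": 0.025},{"tx": 0,"ty": 0,"tz": -0.1,"rx": 0,"ry": 0,"rz": 0,"hand": 0.025},{"tx": 0,"ty": 0,"tz": -0.1,"rx": 0,"ry": 0,"rz": 0,"hand": 0.045},{"tx": 0,"ty": 0,"tz": -0.1,"rx": 0,"ry": 0,"rz": 0,"hand": 0.055},{"tx": 0,"ty": 0,"tz": -0.1,"rx": 0,"ry": 0,"rz": 0,"hand": 0.055},{"tx": 0,"ty": 0,"tz": -0.06,"rx": 0,"ry": 0,"rz": 0,"hand": 0.055},{"tx": 0,"ty": 0,"tz": 0.0,"rx": 0,"ry": 0,"rz": 0,"hand": 0.055},{"tx": 0,"ty": 0,"tz": 0.06,"rx": 0,"ry": 0,"rz": 0,"hand": 0.055}]'

```text
time: 36.05
position: [540.8, -11.7, 362.7]
orientation: [[0.05, 0.999, 0.0], [0.999, -0.05, 0.0], [0.0, 0.0, -1.0]]
wrist_force: [2.3, -0.6, -1.5]
opening: 55.1
```

```bash
python3 - <<'E'
from h import *
g=wsnap('w15.png');print(g['obs']['position'])
g=snap('scene','s15.png')
E
```

```text
[540.83181265 -11.70548427 362.69121089]
```

View pics/w15.png

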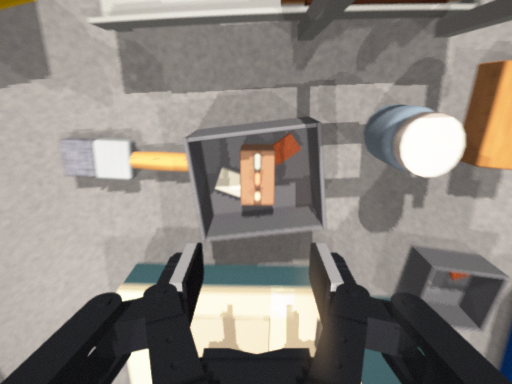

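View pics/s15.png

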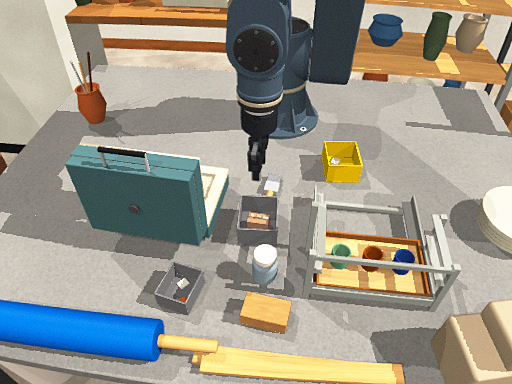

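The cone pack lies inside the grey tub at (258,178) in the wrist view. Next I'll move over the open kiln's handle. First I'll find the handle in the scene view and fit the arm's reach.

```bash
python3 - <<'E'
from h import *
from scipy.optimize import least_squares
o=get_obs();print(o['joints'].round(1))
D=np.array([(500.0,404.5,12.2,-2),(523.4,343.3,16,-5.9),(543.8,357.4,18.1,-1.1),(561.7,357.5,20.2,1.9),(422.6,353.7,4.2,-18.8),(np.hypot(*o['position'][:2]),o['position'][2],o['joints'][1],o['joints'][2])])
def f(p,D=D):
    a,b,L1,L2,e=p;j2,j3=np.radians(D[:,2]),np.radians(D[:,3])
    s=j2-j3
    return np.r_[a+L1*np.sin(j2)+L2*np.cos(s+e)-D[:,0], b+L1*np.cos(j2)-L2*np.sin(s+e)-D[:,1]]
s=least_squares(f,[50,0,400,400,0]);print(s.x,np.abs(s.fun).max())
a,b,L1,L2,e=s.x
for r,z in [(709,480),(709,520),(700,480),(690,480)]:
    print(r,z,np.hypot(r-a,z-b),L1+L2)
for n in ['scene','top']:
    g=grab_frame(n);P=pts(g);Z=P[...,2];X=P[...,0];Y=P[...,1];c=g['color']
    m=(Z>295)&(Z<340)&(Y<-190)&(Y>-350)&(X>600)&(X<700)&(c.max(2)<75)
    if m.sum()>20: rect('handle '+n,P,m)
    m=(Z>150)&(Z<275)&(Y<-180)&(Y>-350)&(X>600)&(X<720)
    A=P[m];print(n,len(A));
    if len(A)>100:
        q=A-A.mean(0);u=np.linalg.svd(q,full_matrices=False)[2][2];print('plane n',u,A.mean(0))
E
```

```text
[-1.2 17.4 -0.5 71.5 -0.  91.6]
[-2.87049969e+00 -3.75908643e+01  4.89552743e+02  4.01541287e+02
 -1.57785226e-01] 2.150083664568342
709 480 880.1476643866582 891.0940301255675
709 520 904.2495121746408 891.0940301255675
700 480 872.8844380161687 891.0940301255675
690 480 864.8524915480839 891.0940301255675
handle scene 245 c [ 658.6 -270.8] [ 15.3 100.5] 0.69 z [319.1 324.8 328. ]
    [[650.4000244140625, -220.6999969482422], [651.5999755859375, -321.20001220703125], [666.9000244140625, -321.0], [665.7000122070312, -220.5]]
scene 2931
plane n [ 0.99787318 -0.06514956  0.00215833] [ 667.86764662 -263.1697645   216.00581368]
handle top 456 c [ 653.1 -270.8] [100.7  10.9] 86.72 z [311.1 326.4 328.6]
    [[644.7999877929688, -320.70001220703125], [655.7000122070312, -321.29998779296875], [661.4000244140625, -220.8000030517578], [650.5999755859375, -220.1999969482422]]
top 0
```

The handle is at (655,-271,321). Reaching it with the tool vertical is marginal, so I'll approach tilted 20° forward.

Call:
apply_moves --plan '[{"tx": 0,"ty": 0,"tz": 0.055,"rx": 0,"ry": 0,"rz": 0,"hand": 0.04},{"tx": 0,"ty": 0,"tz": 0.11,"rx": 0,"ry": 0,"rz": 0,"hand": 0.04},{"tx": 0,"ty": -0.02,"tz": 0.16,"rx": -0.004,"ry": -0.06,"rz": -0.003,"hand": 0.04},{"tx": 0.01,"ty": -0.07,"tz": 0.165,"rx": -0.008,"ry": -0.12,"rz": -0.006,"hand": 0.04},{"tx": 0.02,"ty": -0.12,"tz": 0.165,"rx": -0.012,"ry": -0.18,"rz": -0.009,"hand": 0.04},{"tx": 0.03,"ty": -0.17,"tz": 0.165,"rx": -0.016,"ry": -0.24,"rz": -0.012,"hand": 0.04},{"tx": 0.041,"ty": -0.22,"tz": 0.162,"rx": -0.02,"ry": -0.3,"rz": -0.016,"hand": 0.04},{"tx": 0.041,"ty": -0.2545,"tz": 0.16,"rx": -0.023,"ry": -0.348,"rz": -0.016,"hand": 0.04},{"tx": 0.041,"ty": -0.2545,"tz": 0.16,"rx": -0.023,"ry": -0.348,"rz": -0.016,"hand": 0.04},{"tx": 0.041,"ty": -0.2545,"tz": 0.16,"rx": -0.023,"ry": -0.348,"rz": -0.016,"hand": 0.04}]' --newtons 30

```text
time: 37.5
position: [582.2, -265.9, 519.5]
orientation: [[0.067, 0.938, 0.339], [0.998, -0.062, -0.024], [-0.002, 0.34, -0.94]]
wrist_force: [-0.2, 1.3, 0.9]
opening: 39.9
```

```bash
python3 - <<'E'
from h import *
g=wsnap('w16.png');o=g['obs'];print(o['position'],o['orientation'].round(3),o['joints'].round(1),o['opening'])
gp=o['position']+155*o['orientation'][:,2];print('grasp pt',gp)
P=pts(g);Z=P[...,2];X=P[...,0];Y=P[...,1]
m=(Z>295)&(Z<340)&(Y<-190)&(Y>-350)&(X>600)&(X<700)&(g['color'].max(2)<75)
rect('handle',P,m); rect('handle top half',P,m&(Z>322))
snap('scene','s16.png')
E
```

```text
[ 582.23001572 -265.87515646  519.48886806] [[ 0.067  0.938  0.339]
 [ 0.998 -0.062 -0.024]
 [-0.002  0.34  -0.94 ]] [-26.2  19.3  21.9  74.    7.3  68.8] 39.91918383552501
grasp pt [ 634.77651979 -269.64969823  373.71638182]
handle 2674 c [ 654.2 -271.2] [100.4  12.2] 86.04 z [323.  327.  328.5]
    [[644.5999755859375, -320.8999938964844], [656.7999877929688, -321.70001220703125], [663.7000122070312, -221.60000610351562], [651.5999755859375, -220.6999969482422]]
handle top half 2614 c [ 654.2 -271.2] [100.4  12.1] 86.14 z [323.5 327.1 328.5]
    [[644.7999877929688, -320.8999938964844], [656.9000244140625, -321.70001220703125], [663.7000122070312, -221.60000610351562], [651.5999755859375, -220.6999969482422]]
```

View pics/w16.png

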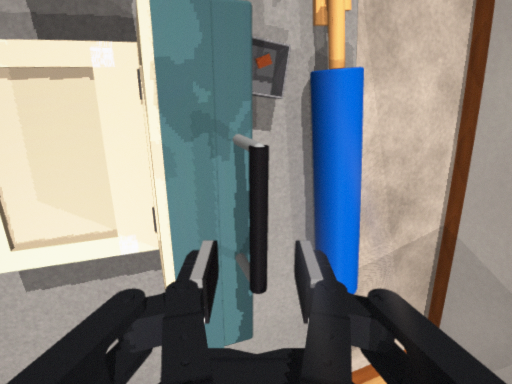

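View pics/s16.png

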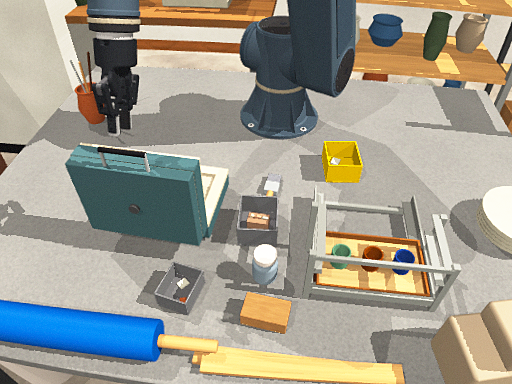

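The bar is centred between the fingers at (258,220). I need (+20,-1,-52) mm, then grip.

Call:
apply_moves --plan '[{"tx": 0.007,"ty": -0.0005,"tz": -0.018,"rx": 0,"ry": 0,"rz": 0,"hand": 0.04},{"tx": 0.014,"ty": -0.001,"tz": -0.037,"rx": 0,"ry": 0,"rz": 0,"hand": 0.04},{"tx": 0.0197,"ty": -0.0014,"tz": -0.053,"rx": 0,"ry": 0,"rz": 0,"hand": 0.04},{"tx": 0.0197,"ty": -0.0014,"tz": -0.053,"rx": 0,"ry": 0,"rz": 0,"hand": 0.04},{"tx": 0.0197,"ty": -0.0014,"tz": -0.053,"rx": 0,"ry": 0,"rz": 0,"hand": 0.005},{"tx": 0.0197,"ty": -0.0014,"tz": -0.053,"rx": 0,"ry": 0,"rz": 0,"hand": 0.005},{"tx": 0.0197,"ty": -0.0014,"tz": -0.053,"rx": 0,"ry": 0,"rz": 0,"hand": 0.005},{"tx": 0.0197,"ty": -0.0014,"tz": -0.053,"rx": 0,"ry": 0,"rz": 0,"hand": 0.005}]' --newtons 45

```text
time: 38.6
position: [601.7, -267.6, 468.5]
orientation: [[0.067, 0.937, 0.342], [0.998, -0.062, -0.026], [-0.003, 0.343, -0.939]]
wrist_force: [-5.9, 3.0, 4.8]
opening: 10.8
```

Gripped. Now I'll bring the lid down along the arc, slowly.

Call:
apply_moves --plan '[{"tx": -0.0198,"ty": 0.0013,"tz": 0.0041,"rx": 0,"ry": 0,"rz": 0,"hand": 0.005},{"tx": -0.0377,"ty": 0.0025,"tz": 0.0065,"rx": 0,"ry": 0,"rz": 0,"hand": 0.005},{"tx": -0.0558,"ty": 0.0037,"tz": 0.0075,"rx": 0,"ry": 0,"rz": 0,"hand": 0.005},{"tx": -0.0738,"ty": 0.0049,"tz": 0.0073,"rx": 0,"ry": 0,"rz": 0,"hand": 0.005},{"tx": -0.0918,"ty": 0.0061,"tz": 0.0059,"rx": 0,"ry": 0,"rz": 0,"hand": 0.005},{"tx": -0.1097,"ty": 0.0073,"tz": 0.0032,"rx": 0,"ry": 0,"rz": 0,"hand": 0.005}]'

```text
time: 39.35
position: [492.0, -260.3, 472.3]
orientation: [[0.066, 0.937, 0.344], [0.998, -0.061, -0.026], [-0.004, 0.345, -0.939]]
wrist_force: [1.3, 0.3, 5.1]
opening: 10.2
```

```bash
python3 - <<'E'
from h import *
o=get_obs();print((o['position']+155*o['orientation'][:,2]).round(1),o['wrist_force'].round(1),o['opening'],o['joints'].round(1))
snap('scene','s17.png')
E
```

```text
[ 545.3 -264.4  326.8] [1.3 0.3 5.1] 10.157772313158654 [-30.1   8.2   0.7  64.1   8.6  65.1]
```

View pics/s17.png

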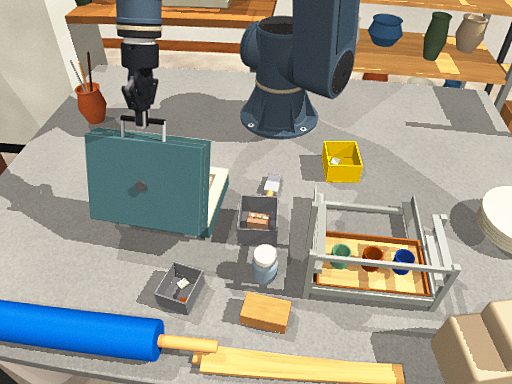

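The lid follows and the handle stays in the jaws at (140,120). Continuing.

Call:
apply_moves --plan '[{"tx": -0.0176,"ty": 0.0012,"tz": -0.004,"rx": 0,"ry": 0,"rz": 0,"hand": 0.005},{"tx": -0.0348,"ty": 0.0023,"tz": -0.0091,"rx": 0,"ry": 0,"rz": 0,"hand": 0.005},{"tx": -0.0517,"ty": 0.0034,"tz": -0.0155,"rx": 0,"ry": 0,"rz": 0,"hand": 0.005},{"tx": -0.0682,"ty": 0.0045,"tz": -0.023,"rx": 0,"ry": 0,"rz": 0,"hand": 0.005},{"tx": -0.0839,"ty": 0.0056,"tz": -0.0317,"rx": 0,"ry": 0,"rz": 0,"hand": 0.005},{"tx": -0.0992,"ty": 0.0066,"tz": -0.0414,"rx": 0,"ry": 0,"rz": 0,"hand": 0.005},{"tx": -0.1137,"ty": 0.0075,"tz": -0.0522,"rx": 0,"ry": 0,"rz": 0,"hand": 0.005},{"tx": -0.1273,"ty": 0.0084,"tz": -0.064,"rx": 0,"ry": 0,"rz": 0,"hand": 0.005}]'

```text
time: 40.4
position: [364.5, -251.9, 406.9]
orientation: [[0.067, 0.937, 0.342], [0.998, -0.061, -0.026], [-0.003, 0.343, -0.939]]
wrist_force: [-12.8, 1.4, 12.2]
opening: 10.2
```

Call:
apply_moves --plan '[{"tx": -0.0129,"ty": 0.0009,"tz": -0.0126,"rx": 0,"ry": 0,"rz": 0,"hand": 0.005},{"tx": -0.0247,"ty": 0.0016,"tz": -0.0262,"rx": 0,"ry": 0,"rz": 0,"hand": 0.005},{"tx": -0.0357,"ty": 0.0024,"tz": -0.0406,"rx": 0,"ry": 0,"rz": 0,"hand": 0.005},{"tx": -0.0457,"ty": 0.003,"tz": -0.0557,"rx": 0,"ry": 0,"rz": 0,"hand": 0.005},{"tx": -0.0545,"ty": 0.0036,"tz": -0.0714,"rx": 0,"ry": 0,"rz": 0,"hand": 0.005},{"tx": -0.0623,"ty": 0.0041,"tz": -0.0877,"rx": 0,"ry": 0,"rz": 0,"hand": 0.005},{"tx": -0.0674,"ty": 0.0045,"tz": -0.1003,"rx": 0,"ry": 0,"rz": 0,"hand": 0.005},{"tx": -0.0717,"ty": 0.0047,"tz": -0.1132,"rx": 0,"ry": 0,"rz": 0,"hand": 0.005},{"tx": -0.0743,"ty": 0.0049,"tz": -0.1218,"rx": 0,"ry": 0,"rz": 0,"hand": 0.005}]'

```text
time: 41.52
position: [290.5, -247.1, 284.3]
orientation: [[0.067, 0.938, 0.341], [0.998, -0.062, -0.025], [-0.003, 0.342, -0.94]]
wrist_force: [-0.8, -1.1, -2.1]
opening: 10.0
```

```bash
python3 - <<'E'
from h import *
o=get_obs();print((o['position']+155*o['orientation'][:,2]).round(1),o['wrist_force'].round(1),o['opening'],o['joints'].round(1))
snap('scene','s18.png')
E
```

```text
[ 343.4 -251.   138.6] [-0.8 -1.1 -2.1] 9.987820612260617 [-45.2  -6.2 -41.6  39.2  12.9  50.4]
```

View pics/s18.png

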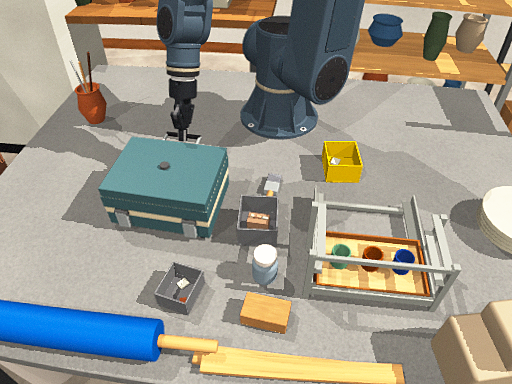

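Nearly shut. I'll lower the last millimetres, feeling for the seat.

Call:
apply_moves --plan '[{"tx": -0.0006,"ty": 0,"tz": -0.003,"rx": 0,"ry": 0,"rz": 0,"hand": 0.005},{"tx": -0.0012,"ty": 0,"tz": -0.006,"rx": 0,"ry": 0,"rz": 0,"hand": 0.005},{"tx": -0.002,"ty": 0,"tz": -0.009,"rx": 0,"ry": 0,"rz": 0,"hand": 0.005},{"tx": -0.002,"ty": 0,"tz": -0.009,"rx": 0,"ry": 0,"rz": 0,"hand": 0.005}]'

```text
time: 42.08
position: [288.6, -247.0, 275.9]
orientation: [[0.067, 0.938, 0.341], [0.998, -0.062, -0.025], [-0.003, 0.341, -0.94]]
wrist_force: [-2.8, -0.3, -2.6]
opening: 10.3
```

```bash
python3 - <<'E'
from h import *
o=get_obs();print((o['position']+155*o['orientation'][:,2]).round(1),o['wrist_force'].round(1))
for n in ('scene',):
    g=grab_frame(n);P=pts(g);Z=P[...,2];X=P[...,0];Y=P[...,1]
    m=(abs(Z-150)<25)&(Y<-150)&(Y>-370)&(X>420)&(X<580)
    A=P[m];k=np.polyfit(A[:,0],A[:,2],1);print(k)
z=np.load('scene0.npz');P=z['P'];Z=P[...,2];X=P[...,0];Y=P[...,1]
m=(abs(Z-150)<25)&(Y<-150)&(Y>-370)&(X>420)&(X<580)
A=P[m];print(np.polyfit(A[:,0],A[:,2],1))
E
```

```text
[ 341.4 -250.9  130.2] [-2.8 -0.3 -2.6]
[-1.88420686e-03  1.42809044e+02]
[-2.42212024e-03  1.43140209e+02]
```

The lid's slope equals its value at the start, so it is shut. I'll release and retreat along the tool axis.

Call:
apply_moves --plan '[{"tx": 0,"ty": 0,"tz": 0,"rx": 0,"ry": 0,"rz": 0,"hand": 0.02},{"tx": 0,"ty": 0,"tz": 0,"rx": 0,"ry": 0,"rz": 0,"hand": 0.034},{"tx": 0,"ty": 0,"tz": 0,"rx": 0,"ry": 0,"rz": 0,"hand": 0.034},{"tx": -0.007,"ty": 0.0005,"tz": 0.019,"rx": 0,"ry": 0,"rz": 0,"hand": 0.034},{"tx": -0.014,"ty": 0.001,"tz": 0.038,"rx": 0,"ry": 0,"rz": 0,"hand": 0.034},{"tx": -0.02,"ty": 0.0015,"tz": 0.06,"rx": 0,"ry": 0,"rz": 0,"hand": 0.034},{"tx": -0.02,"ty": 0.0015,"tz": 0.1,"rx": 0,"ry": 0,"rz": 0,"hand": 0.034},{"tx": 0.0,"ty": 0.0015,"tz": 0.15,"rx": 0,"ry": 0,"rz": 0,"hand": 0.034},{"tx": 0.0,"ty": 0.0015,"tz": 0.15,"rx": 0,"ry": 0,"rz": 0,"hand": 0.034},{"tx": 0.0,"ty": 0.0015,"tz": 0.15,"rx": 0,"ry": 0,"rz": 0,"hand": 0.034}]'

```text
time: 43.38
position: [288.6, -245.4, 425.5]
orientation: [[0.066, 0.938, 0.341], [0.998, -0.061, -0.025], [-0.003, 0.342, -0.94]]
wrist_force: [0.8, -0.9, -1.2]
opening: 33.5
```

```bash
python3 - <<'E'
from h import *
o=get_obs();print(o['position'].round(1),o['wrist_force'].round(1))
for n in ('scene','top'):
    g=snap(n,n+'19.png');P=pts(g);Z=P[...,2];X=P[...,0];Y=P[...,1];hsv=cv2.cvtColor(g['color'],cv2.COLOR_RGB2HSV)
    m=(abs(Z-150)<25)&(Y<-150)&(Y>-370)&(X>420)&(X<580)
    if m.sum()>100:
        A=P[m];print(n,'lid slope',np.polyfit(A[:,0],A[:,2],1))
    rect('tray '+n,P,(hsv[...,1]>60)&(hsv[...,0]<25)&(Z>28)&(Z<55)&(Y>125)&(Y<410)&(X>540)&(X<760))
    cups(P,g['color'],(X>560)&(X<740)&(Y>100),76,(('green',45,95),('blue',105,130),('brown',0,12)))
    rect('rack '+n,P,(Z>150)&(Z<175)&(Y>80)&(Y<460)&(X<850)&(X>500))
    b=(X>480)&(X<605)&(Y>-65)&(Y<43)&(Z>35)&(Z<58)&(hsv[...,1]>60)
    if b.sum()>10: print('pack',np.median(P[b],0).round(1))
    b=(Z>78)&(Z<95)&(Y>-60)&(Y<60)&(X>640)&(X<740); print('jar',np.median(P[b],0).round(1))
E
```

```text
[ 288.6 -245.4  425.5] [ 0.8 -0.9 -1.2]
scene lid slope [-2.88060039e-03  1.43298299e+02]
tray scene 2022 c [692.1 266.1] [262.6  83.3] 89.31 z [30.4 33.1 51.2]
    [[648.7999877929688, 135.39999389648438], [732.2000122070312, 134.3000030517578], [735.2999877929688, 396.8999938964844], [652.0, 398.0]]
green 44 [652.2 193.7] res 1.2 minenc ((651.0556030273438, 193.4582977294922), 21.89472007751465)
blue 78 [651.1 338.2] res 1.2 minenc ((650.4292602539062, 338.0763244628906), 22.563831329345703)
brown 62 [651.  266.3] res 1.0 minenc ((650.1244506835938, 266.9326477050781), 22.832477569580078)
rack scene 2104 c [666.3 264.8] [302.5 156. ] 89.6 z [152.5 161.7 165.1]
    [[587.2999877929688, 114.0999984741211], [743.2000122070312, 113.0], [745.2999877929688, 415.3999938964844], [589.4000244140625, 416.5]]
pack [548.3 -11.9  41.7]
jar [690.5  20.8  84.6]
top lid slope [-5.78670594e-04  1.42722563e+02]
tray top 5659 c [651.8 267.7] [262.1 162.4] 89.31 z [30.  33.  50.9]
    [[569.0, 137.6999969482422], [731.4000244140625, 135.8000030517578], [734.5, 397.79998779296875], [572.2000122070312, 399.70001220703125]]
green few 0
blue 87 [648.5 338.4] res 1.1 minenc ((648.59716796875, 338.34197998046875), 22.165767669677734)
brown 114 [648.2 267. ] res 1.1 minenc ((647.450439453125, 267.5172119140625), 23.268497467041016)
rack top 2223 c [665.5 264.2] [300.4 152.9] 89.27 z [154.5 162.  165.4]
    [[587.0999755859375, 115.0], [740.0, 113.0], [743.9000244140625, 413.3999938964844], [591.0, 415.29998779296875]]
pack [538.3 -13.2  42.7]
jar [684.   21.7  85.5]
```

View pics/top19.png

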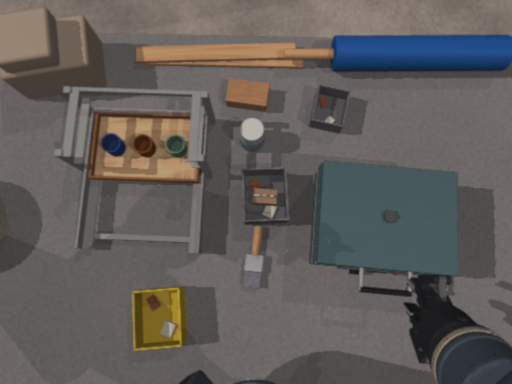

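View pics/scene19.png

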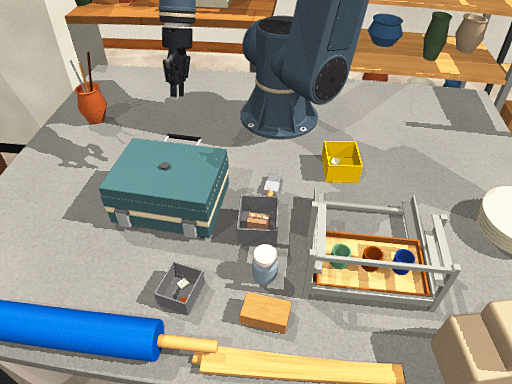

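Every check agrees: lid shut, pack in the tub, cups upright, tray home, and the jar, brush and box in place. I'll hand the job in.

```bash
python3 -c "
from bench import *
print(sign_off())"
```

```text
the job is handed in; nothing more can be done
None
```

I finished the whole job and handed it in at about 43 s of robot time; no verdict was reported.

**What I did:** I swung the lid back past its balance point. Three cups were in the kiln (green, blue and brown, no off-white one), and I set them upright on the tray one at a time. I then pushed the tray at its middle until it met the rear stop, where the push rose from about 5–8 N to 28 N. The cone pack went into the larger grey tub, and I lowered the lid by its handle until it was shut.

**Last checks:**
- **Lid:** its slope is the same as at the start to about 0.002 rad.
- **Tray:** it measures about (652, 267) mm against an expected home of about (652, 265) mm, and it is square to within about 0.3°.
- **Cups:** all three stand upright on the tray floor.
- **Cone pack:** it is near the tub's centre.
- **Jar, brush and box:** the jar is within about 1 mm of where it began. I checked the brush and cardboard box only by eye, and they look unmoved.
- **Arm:** it is well clear of everything, with only noise on the wrist force.

**Small disagreements:**
- The two cameras differ by a few millimetres, and up to 10 mm for the pack in the tub.
- The top view puts the tray about 3 mm off sideways, which I take as calibration error because the flanges allow only 1.5 mm of play.
- The top view gave no rim reading for the green cup, so I confirmed it from the scene camera.
- The cone pack had shifted and turned a few millimetres before I picked it up, so I measured it again first.

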